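# Load the filter flow rig and set its metering slide without backlash

## Task

Get the pit garage's filter flow rig ready: first fit every filter canister that is there onto a free station of the flow block, pressing it down and turning it a quarter turn clockwise until it is locked. Then wind the handwheel clockwise until the slide's pointer is at least 8 mm past the brass setting tab, and wind back anticlockwise until the pointer stands at the tab (within 2 mm), so that the gear's slack is taken up by that last anticlockwise movement (if you come back too far, go past the tab again and return). Do not move the tab, and leave the spray can, tape and spanner alone.

Things in the scene. Friction and masses are not known exactly. Their poses are not given: they have to be found in the camera images.
- can0_mid (a point): filter canister (3 or 4 are present, all alike, 0.22 kg), standing on its open end: plain aluminium upside-down cup, 64 mm across, 32 mm high, with an upright black bar grip on top, 56 long, 16 thick, 30 mm high (62 mm in all). Point: on its axis, 31 mm above the rim; x along the bar grip, z up. Two lugs inside the rim, in line with the grip. The same after half a turn.
- can1_mid (a point): another such canister. More on all of them: the wall is 4 mm; the lugs, one under each end of the bar grip, are 18 mm wide, fill the lowest 7 mm and reach inwards from the wall to 12 mm from the axis.
- can2_mid (a point): another such canister
- can3_mid (a point): another such canister
- port0: quick-lock station on the flow block: grey round seat 74 mm across, 6 mm thick, with a steel post. Origin: axis, underside of the seat = top of the block (40 mm over the table); z up, x along the post's dark crossbar, which is 46 x 18 mm, 17 to 24 mm above the origin. A sprung brass valve pin 14 mm across stands through it up to 42 mm above the origin; pushing it 10 mm down takes about 9 N.
- port1: another, alike. To fit: lower the canister with its bar grip square across the crossbar (lugs pass either side) until it rests on the pin, rim 16 mm above the origin; press down to the seat (rim 6 mm); turn 90 degrees clockwise seen from above to the stops, grip in line with the crossbar; let go: the spring lifts it to rim 10 mm, locked. It cannot turn the other way.
- port2: another, alike. The four stand in a row 100 mm apart, each with its crossbar at its own angle; any may be used, one may stay free.
- port3: another, alike
- unit: the metering slide: grey base 270 x 120 x 28 mm with a handwheel at one end. Origin on the table under the wheel's upright axis; x runs along the slide from the wheel to the scale, z up. Wheel: aluminium disc 123 mm across, rim top 80 mm above the table. A scale lined every 5 mm (long lines every 10) lies beside the carriage.
- crank (a point): the handwheel's crank: an upright black round grip, 18 mm diameter, that spins freely on its pin, from 76 to 126 mm above the table, 46 mm from the wheel axis; the point is on it, 104 mm up. It circles with the wheel and takes about 3 to 4 N to move; at the start it is on the -x side of the axis in the unit's frame.
- pinion (a joint): turn of the pinion under the handwheel, rad, 0 at the start, growing clockwise seen from above, to 6.6; it drives the carriage 12 mm outward (+x of the unit) per rad. It stays where it is left.
- wheel_play (a joint): turn of the handwheel relative to the pinion, rad, growing clockwise: the gear's slack (backlash), -0.25 to +0.25. Wheel turn = pinion + this. The pinion only follows clockwise when this is at +0.25 and anticlockwise when it is at -0.25; in between the wheel turns idly.
- carriage (a joint): travel of the steel carriage along the slide, m, 0 at the start, to 0.08 away from the wheel; set through the wheel
- tab (a joint): place of the brass setting tab along the same slide, m, same zero: the pointer is at the tab when carriage equals tab. Tab is stiff and must not be moved.
- pointer (a point): tip of the carriage's thin dark pointer, on the scale, 32 mm above the table
- tab_tip (a point): tip of the brass setting tab's thin finger, on the scale opposite the pointer, 32 mm above the table; it marks the wanted setting. Axes as the unit's.
- spray: bystander: spray can, 54 mm diameter, 150 mm tall; leave alone. Origin at its underside
- tape: bystander: black roll of tape, 100 mm across, 25 mm high; leave alone
- wrench: bystander: steel spanner 200 mm long lying on the table; leave alone
Things that resemble listed ones, but are neither listed nor needed, are in the scene too. What is shaped like the part that bears can1_mid but pink is not meant.

How it is judged:
On the way, in this order (a step that is already met when the one before it is completed fails the run):
1. every canister is locked on a station (((horizontal distance between can0_mid and port0 below 0.006 m and z of can0_mid in the frame of port0 between 0.034 and 0.0435 m and angle between the x axis of can0_mid and the x axis of port0, either way round below 0.3 rad and angle between can0_mid's own z axis and vertical below 0.1 rad) or (horizontal distance between can0_mid and port1 below 0.006 m and z of can0_mid in the frame of port1 between 0.034 and 0.0435 m and angle between the x axis of can0_mid and the x axis of port1, either way round below 0.3 rad and angle between can0_mid's own z axis and vertical below 0.1 rad) or (horizontal distance between can0_mid and port2 below 0.006 m and z of can0_mid in the frame of port2 between 0.034 and 0.0435 m and angle between the x axis of can0_mid and the x axis of port2, either way round below 0.3 rad and angle between can0_mid's own z axis and vertical below 0.1 rad) or (horizontal distance between can0_mid and port3 below 0.006 m and z of can0_mid in the frame of port3 between 0.034 and 0.0435 m and angle between the x axis of can0_mid and the x axis of port3, either way round below 0.3 rad and angle between can0_mid's own z axis and vertical below 0.1 rad)) and ((horizontal distance between can1_mid and port0 below 0.006 m and z of can1_mid in the frame of port0 between 0.034 and 0.0435 m and angle between the x axis of can1_mid and the x axis of port0, either way round below 0.3 rad and angle between can1_mid's own z axis and vertical below 0.1 rad) or (horizontal distance between can1_mid and port1 below 0.006 m and z of can1_mid in the frame of port1 between 0.034 and 0.0435 m and angle between the x axis of can1_mid and the x axis of port1, either way round below 0.3 rad and angle between can1_mid's own z axis and vertical below 0.1 rad) or (horizontal distance between can1_mid and port2 below 0.006 m and z of can1_mid in the frame of port2 between 0.034 and 0.0435 m and angle between the x axis of can1_mid and the x axis of port2, either way round below 0.3 rad and angle between can1_mid's own z axis and vertical below 0.1 rad) or (horizontal distance between can1_mid and port3 below 0.006 m and z of can1_mid in the frame of port3 between 0.034 and 0.0435 m and angle between the x axis of can1_mid and the x axis of port3, either way round below 0.3 rad and angle between can1_mid's own z axis and vertical below 0.1 rad)) and ((horizontal distance between can2_mid and port0 below 0.006 m and z of can2_mid in the frame of port0 between 0.034 and 0.0435 m and angle between the x axis of can2_mid and the x axis of port0, either way round below 0.3 rad and angle between can2_mid's own z axis and vertical below 0.1 rad) or (horizontal distance between can2_mid and port1 below 0.006 m and z of can2_mid in the frame of port1 between 0.034 and 0.0435 m and angle between the x axis of can2_mid and the x axis of port1, either way round below 0.3 rad and angle between can2_mid's own z axis and vertical below 0.1 rad) or (horizontal distance between can2_mid and port2 below 0.006 m and z of can2_mid in the frame of port2 between 0.034 and 0.0435 m and angle between the x axis of can2_mid and the x axis of port2, either way round below 0.3 rad and angle between can2_mid's own z axis and vertical below 0.1 rad) or (horizontal distance between can2_mid and port3 below 0.006 m and z of can2_mid in the frame of port3 between 0.034 and 0.0435 m and angle between the x axis of can2_mid and the x axis of port3, either way round below 0.3 rad and angle between can2_mid's own z axis and vertical below 0.1 rad)) and ((horizontal distance between can3_mid and port0 below 0.006 m and z of can3_mid in the frame of port0 between 0.034 and 0.0435 m and angle between the x axis of can3_mid and the x axis of port0, either way round below 0.3 rad and angle between can3_mid's own z axis and vertical below 0.1 rad) or (horizontal distance between can3_mid and port1 below 0.006 m and z of can3_mid in the frame of port1 between 0.034 and 0.0435 m and angle between the x axis of can3_mid and the x axis of port1, either way round below 0.3 rad and angle between can3_mid's own z axis and vertical below 0.1 rad) or (horizontal distance between can3_mid and port2 below 0.006 m and z of can3_mid in the frame of port2 between 0.034 and 0.0435 m and angle between the x axis of can3_mid and the x axis of port2, either way round below 0.3 rad and angle between can3_mid's own z axis and vertical below 0.1 rad) or (horizontal distance between can3_mid and port3 below 0.006 m and z of can3_mid in the frame of port3 between 0.034 and 0.0435 m and angle between the x axis of can3_mid and the x axis of port3, either way round below 0.3 rad and angle between can3_mid's own z axis and vertical below 0.1 rad))), for 0.2 s.
2. the pointer is at least 8 mm past the tab (7 mm is accepted), canisters locked (all of step 1 and x of pointer in the frame of tab_tip above 0.007 m), for 0.1 s.
3. the pointer is back at the tab with the slack taken up anticlockwise (x of pointer in the frame of tab_tip between -0.002 and 0.002 m and value of joint wheel_play below -0.12 rad), for 0.2 s.
At the end, for the whole second after the job is handed in: Every canister present is locked on a station (axis within 6 mm, pressed under the crossbar, grip within 0.3 rad of the crossbar, upright, at rest); pointer within 2 mm of the tab and at rest, the slack at its anticlockwise end (wheel_play below -0.12 rad) (all of step 1 and all of step 3 and velocity of joint carriage between -0.003 and 0.003 m/s and linear speed of each of can0, can1, can2, can3 below 0.02 m/s); the robot touches nothing.
It fails at once if a bystander is moved more than 30 mm (distance of any of spray, tape, wrench from where it was at the start of the episode above 0.03 m).
It fails at once if the setting tab is moved more than 3 mm (distance of tab_tip from where it was at the start of the episode above 0.003 m).
Of can0, can1, can2, can3 only 3 to 4 are there at a start; the rules pass over those that are not, and their reading is None.
At some moment in a run one of can0, can1, can2, can3 may be knocked a few centimetres aside while the robot is not near it.
It also fails if it takes over 210 s, if anything falls off the work surface, if the arm or the gripper's body presses on something with over 40 N, if the wrist force passes 120 N, or if a joint passes its speed limit or range.

## Robot

A 6-joint arm with a two-finger parallel gripper is mounted at the origin on the work surface. World frame = base frame: x ahead of the robot, y to its left, z up, the work surface at z = 0. Lengths are in m, angles in rad, forces in N, time in s.
With the tool pointing down it reaches from about 0.425 to 0.95 m from the base axis. Payload 3.5 kg.
Tool frame: the origin (TCP) lies on the centre line of the jaws, within the pads' length; the fingertips stand 8 mm ahead of it and the grasp point (between the pads) lies 11 mm behind it; z points along the fingers, y is the line along which they close (so a half turn about z gives the same grasp; the last joint's range is limited). The gripper opens to 85 mm and grips with 20 to 120 N. Pads are 22 mm wide; open, the fingers measure 114 mm over their backs; the gripper's body (76 mm by 85 mm) begins 54 mm behind the grasp point. The pads swing forward as they close: fully open they stand 13 mm farther back than shut.
Start: joints at [-1.269, 0.286, 1.577, -0, 1.279, -0.15], TCP at [0.295, -0.607, 0.239] pointing down, gripper open.
Joint ranges: [-2.77, 2.77], [-0.9, 2.22], [0.21, 2.48], [-1.53, 4.67], [0.24, 2.81], [-2.84, 2.84]. Speed limits (rad/s): [2.79, 2.79, 3.14, 3.14, 3.14, 3.14].

## Interface

Orientations are given as a unit quaternion [x, y, z, w].
In Python, from plant import ctrl gives the robot as it stands. The module is installed in compiled form; this text tells all that it offers.
- The arm moves only by the tool send_rows, never from a script. Its argument "steps" is a list of rows, each a list of 5 numbers: the shift along the tool's x, y, z in m, then the turn about the tool's z in degrees, then the opening, from -1 (shut) to 1 (fully open). A call has 1 to 12 rows; each row is the pose to reach, as a shift and turn from the pose commanded when the call began, along the tool's axes at that moment; what a row does not reach only later rows make up. A row lasts 1/10 s, in which the tool goes at most 50 mm and 8.59 degrees, less where a joint would pass 70% of its speed; a pose out of reach is approached as far as the arm can. A call with a gripper value outside its range is refused whole. The fingers move at their own pace and stop on an object; "squeeze" is the grip in N (left out, the last holds). Time passes only in rows, so rows that repeat a pose let the fingers close. It gives the time, the measured TCP pose, the force, the opening and the grip force at its end, in the units of the state.
- ctrl.get_state(): the state, without advancing time (a new reading comes with each control period).
- ctrl.read_camera(name): name is "scene" or "top" or "wrist"; returns the picture (420x560x3 uint8, red, green, blue); there is no depth.
- ctrl.calibration(name): a dict with "intrinsics" (3x3 intrinsics, pixels), "extrinsics" (4x4, takes a point from world to camera coordinates); the wrist camera has in their place "tool_from_camera" (4x4, takes a point from camera to tool coordinates, whose origin is the TCP and whose axes are the flange's). Camera axes: x right, y up, looking along -z (the intrinsics and any distortion apply to the point x, -y, -z); pixel columns grow to the right and rows downward; lengths in m; the calibration is good to about 2 mm. A picture is of the moment at which its call begins: read the wrist's pose just before it. calibration takes no time and is no camera call.
- ctrl.sign_off(): hands the job in; it is judged then, once.
The state is a dict: "time": time; "qpos": joint angles; "dq": joint speeds; "joint_efforts": joint torques, N m; "eef_pos": TCP position; "tcp_rot": TCP orientation; "contact_force": force on the tool from outside, world axes, zero at the start; "wrist_torque": the same for the moment, N m; "opening": opening from 0.0 (shut) to 1.0 (fully open); "finger_force": force on a finger pad.
Only numpy, scipy, OpenCV 4.12 (cv2) and the standard library are available. Lean on these libraries where they do the work, as an engineer would, in place of code of your own. Each camera call takes 0.05 s, during which the arm holds its last target. There are 200 camera calls.

## Working session

There is one attempt and no reset: what is moved stays moved. The work goes in short steps, Python scripts to look and compute and a tool call to move; the robot and the scene stay as the last step left them, time stands still between calls to the robot, and variables do not carry over. Pictures are saved under pics/ and viewed, at most 14 in all, crops included, and the job is handed in when it is done.

Besides the shell and the picture viewer there is one more tool, called in YAML: its name, and indented under it one key for each argument. send_rows: Moves the arm, as the interface text tells. Its arguments: {"type":"object","properties":{"steps":{"type":"array","items":{"type":"array","items":{"type":"number"}}},"squeeze":{"type":"number"}},"required":["steps"]}

```bash
mkdir -p pics; cat > h.py <<'E'
import numpy as np, cv2
from plant import ctrl
def save(n,f):
    im=ctrl.read_camera(n); cv2.imwrite('pics/'+f+'.png',cv2.cvtColor(im,cv2.COLOR_RGB2BGR)); return im
E
python3 - <<'E'
from h import *
s=ctrl.get_state(); print(s)
for n in ("scene","top","wrist"):
    print(n,ctrl.calibration(n)); save(n,n+'0')
a=cv2.imread('pics/top0.png')
cv2.imwrite('pics/top0b.png',cv2.resize(a,(800,600),interpolation=cv2.INTER_CUBIC))
E
```

```text
{'time': 0.0, 'qpos': array([-1.26899073e+00,  2.87195721e-01,  1.57817918e+00,  2.22728888e-05,
        1.27861018e+00, -1.49984837e-01]), 'dq': array([ 0.00090894,  0.00065271,  0.0008399 , -0.00092116,  0.00169762,
        0.00152149]), 'joint_efforts': array([ 3.11303556e-04, -4.05981946e+01, -2.92624962e+01, -1.30788753e-04,
        5.81579137e-03,  1.07829425e-06]), 'eef_pos': array([ 0.29453731, -0.60663652,  0.23792595]), 'tcp_rot': array([ 9.74594012e-01,  2.23975625e-01, -8.00878860e-05, -1.19357639e-03]), 'contact_force': array([-0.32702875,  0.34957863,  1.2510323 ]), 'wrist_torque': array([0.00422693, 0.03157127, 0.00600769]), 'finger_force': 0.0, 'opening': 0.9957443957154325}
scene {'intrinsics': array([[477.71796082,   0.        , 281.92111218],
       [  0.        , 477.71796082, 211.87671573],
       [  0.        ,   0.        ,   1.        ]]), 'extrinsics': array([[-0.79733475,  0.6033505 , -0.01501552,  0.51365939],
       [-0.50699954, -0.6560938 ,  0.55901019,  0.18470924],
       [ 0.32742749,  0.45333111,  0.82902481, -1.73783617],
       [ 0.        ,  0.   
[... 307 characters left out ...]
0.02702182,  0.11718343, -0.5855156 ],
       [-0.11694359,  0.01029709,  0.99308518, -1.3955108 ],
       [ 0.        ,  0.        ,  0.        ,  1.        ]])}
wrist {'intrinsics': array([[364.52124997,   0.        , 279.95055595],
       [  0.        , 364.52124997, 211.77233253],
       [  0.        ,   0.        ,   1.        ]]), 'tool_from_camera': array([[-1.10185833e-04,  9.52239328e-01,  3.05352664e-01,
         7.76120912e-02],
       [ 9.99997629e-01,  7.69023426e-04, -2.03734518e-03,
         7.11179128e-04],
       [-2.17486356e-03,  3.05351715e-01, -9.52237155e-01,
        -1.34472673e-01],
       [ 0.00000000e+00,  0.00000000e+00,  0.00000000e+00,
         1.00000000e+00]])}
```

View pics/top0b.png

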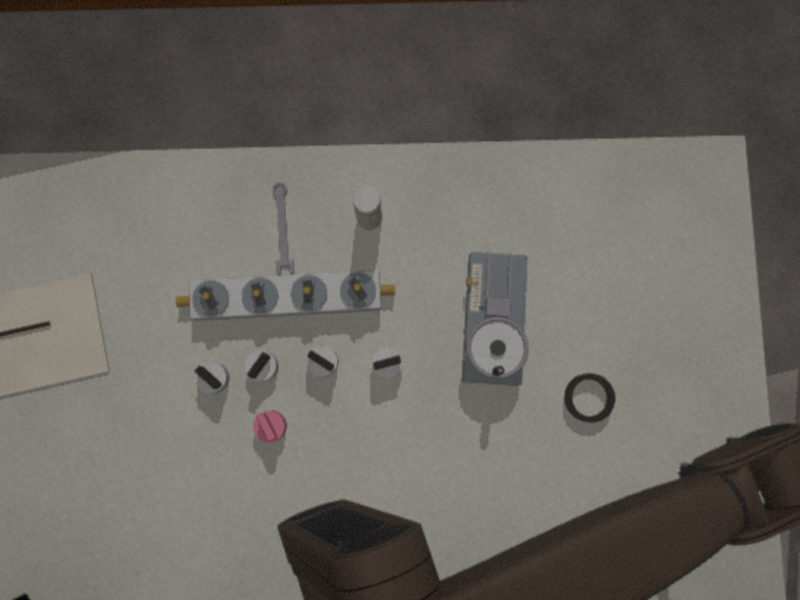

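View pics/scene0.png

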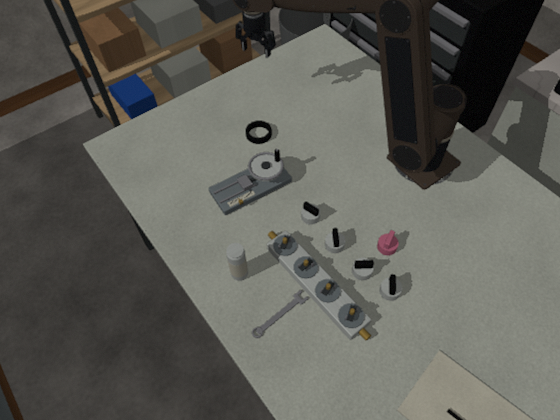

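Top view (800×600 px): four aluminium canisters with black grips at (212,377), (262,366), (322,360) and (387,361), and the pink look-alike at (270,426). The stations are at (210,297), (260,294), (309,292) and (358,288). The slide unit has its wheel at (498,348), with the tab at (472,282). Next I'll get coarse positions.

```bash
cat >> h.py <<'E'
from scipy.spatial.transform import Rotation as R
def campose(n,s=None):
    c=ctrl.calibration(n)
    if n=='wrist':
        T=np.eye(4);T[:3,:3]=R.from_quat(s['tcp_rot']).as_matrix();T[:3,3]=s['eef_pos']
        return c['intrinsics'],T@c['tool_from_camera']
    return c['intrinsics'],np.linalg.inv(c['extrinsics'])
def ray(n,uv,z,s=None):
    K,T=campose(n,s); uv=np.atleast_2d(np.asarray(uv,float))
    d=np.c_[(uv[:,0]-K[0,2])/K[0,0],-(uv[:,1]-K[1,2])/K[1,1],-np.ones(len(uv))]@T[:3,:3].T
    o=T[:3,3]; t=(z-o[2])/d[:,2]; return o+d*t[:,None]
def proj(n,p,s=None):
    K,T=campose(n,s); q=(np.linalg.inv(T)@np.r_[p,1])[:3]
    return np.array([K[0,0]*q[0]/-q[2]+K[0,2],K[1,1]*-q[1]/-q[2]+K[1,2]])
def tool(s,p):  # world point -> tool frame
    return R.from_quat(s['tcp_rot']).inv().apply(np.asarray(p)-s['eef_pos'])
def blobs(m,amin):
    n,l,st,c=cv2.connectedComponentsWithStats(m.astype(np.uint8))
    return [(l==i) for i in range(1,n) if st[i,4]>=amin]
E
python3 - <<'E'
from h import *
k=1/1.42857
for nm,z,pts in (('can',.062,[(208,376),(260,365),(321,360),(387,362)]),('port',.082,[(206,296),(257,293),(308,290),(357,287)]),('wheel',.08,[(498,348)]),('crank',.126,[(498,371)]),('tab',.032,[(473,282)]),('tape',.02,[(590,397)]),('spray',.15,[(367,196)])):
    print(nm,ray('top',np.array(pts)*k,z).round(3).tolist())
print(R.from_quat(ctrl.get_state()['tcp_rot']).as_matrix().round(3))
E
```

```text
can [[0.458, 0.292, 0.062], [0.477, 0.189, 0.062], [0.483, 0.068, 0.062], [0.476, -0.063, 0.062]]
port [[0.615, 0.291, 0.082], [0.618, 0.19, 0.082], [0.622, 0.089, 0.082], [0.625, -0.008, 0.082]]
wheel [[0.496, -0.283, 0.08]]
crank [[0.45, -0.274, 0.126]]
tab [[0.637, -0.244, 0.032]]
tape [[0.395, -0.475, 0.02]]
spray [[0.79, -0.034, 0.15]]
[[ 0.9    0.437 -0.001]
 [ 0.437 -0.9    0.002]
 [ 0.    -0.002 -1.   ]]
```

send_rows:
  steps:
    - [0,0,-0.05,0,1]
    - [0.296,-0.283,-0.09,13,1]
    - [0.296,-0.283,-0.09,13,1]
    - [0.296,-0.283,-0.09,13,1]
    - [0.296,-0.283,-0.09,13,1]
    - [0.296,-0.283,-0.09,13,1]
    - [0.296,-0.283,-0.09,13,1]
    - [0.296,-0.283,-0.09,13,1]
    - [0.296,-0.283,-0.09,13,1]
    - [0.296,-0.283,-0.09,13,1]
    - [0.296,-0.283,-0.09,13,1]
    - [0.296,-0.283,-0.09,13,1]

```text
time: 1.35
eef_pos: [0.4372, -0.224, 0.329]
tcp_rot: [0.994, 0.112, -0.0, 0.0]
contact_force: [-0.3, 0.4, 0.4]
opening: 1.003
finger_force: 0.0
```

send_rows:
  steps:
    - [0.225,-0.343,0,13,1]
    - [0.225,-0.343,0,13,1]
    - [0.225,-0.343,0,13,1]
    - [0.225,-0.343,0,13,1]
    - [0.225,-0.343,0,13,1]
    - [0.225,-0.343,0,13,1]
    - [0.225,-0.343,0,13,1]
    - [0.225,-0.343,0,13,1]
    - [0.225,-0.343,0,13,1]
    - [0.225,-0.343,0,13,1]
    - [0.225,-0.343,0,13,1]
    - [0.225,-0.343,0,13,1]

```text
time: 2.55
eef_pos: [0.5804, 0.1589, 0.3291]
tcp_rot: [1.0, -0.002, -0.0, 0.0]
contact_force: [0.5, 0.1, 0.1]
opening: 0.999
finger_force: 0.0
```

```bash
python3 - <<'E'
from h import *
s=ctrl.get_state(); print(s['time'],s['eef_pos'],R.from_quat(s['tcp_rot']).as_matrix().round(3).tolist(),s['qpos'].round(2))
np.save('pics/s1.npy',s,allow_pickle=True)
im=save('wrist','w1')
E
```

```text
2.55 [0.58035745 0.15892638 0.32913167] [[1.0, -0.005, -0.001], [-0.005, -1.0, -0.001], [-0.001, 0.001, -1.0]] [ 0.1   0.07  1.66 -0.    1.41  1.67]
```

View pics/w1.png

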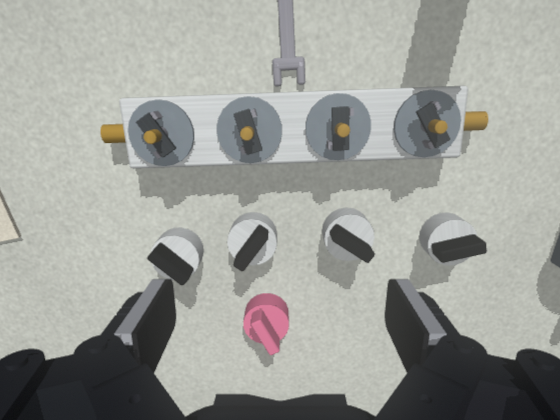

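Wrist view: stations at (161,133), (249,129), (338,126) and (428,123), each with a dark crossbar and a brass pin. Four canisters with black grips are at (170,262), (251,247), (352,243) and (459,248). The pink one at (266,322) is to be ignored, and so is the rod on a card in the top view. I'll measure them all by masks.

```bash
cat >> h.py <<'E'
def meas_can(im,s,uv,z=.062,hgt=.030,L=.028,W=.008,thr=55,rad=45,n='wrist'):
    """bar grip centre & angle from black silhouette, viewed by wrist camera; z = its top height"""
    g=im.max(2); m=np.zeros(g.shape,bool)
    b=[x for x in blobs(g<thr,60)]
    yx=[np.hypot(*(np.argwhere(x).mean(0)[::-1]-uv)) for x in b]; b=b[int(np.argmin(yx))]
    cnt=max(cv2.findContours(b.astype(np.uint8),0,1)[0],key=cv2.contourArea)[:,0]
    K,T=campose(n,s); N=T[:3,3]
    P=ray(n,cnt,z,s)[:,:2]-N[:2]
    (c,(w,h),a)=cv2.minAreaRect((P*1000).astype(np.float32)); bx=cv2.boxPoints((c,(w,h),a))
    e=[bx[1]-bx[0],bx[2]-bx[1]]; u=max(e,key=np.linalg.norm); u=u/np.linalg.norm(u); v=np.array([-u[1],u[0]])
    k=(N[2]-z)/(N[2]-z+hgt); res=[];chk=[]
    px=(N[2]-z)/K[0,0]*.5
    for d,l in((u,L),(v,W)):
        q=P@d; M=np.percentile(q,99.5)+px; mn=np.percentile(q,.5)-px
        e1=(M if M>0 else M/k)-l; e2=(mn if mn<0 else mn/k)+l
        res.append((e1+e2)/2);chk.append((e1-e2)*1000)
    c=res[0]*u+res[1]*v+N[:2]
    return c,np.degrees(np.arctan2(u[1],u[0]))%180,np.round(chk,1)
E
python3 - <<'E'
from h import *
s=np.load('pics/s1.npy',allow_pickle=True).item(); im=cv2.imread('pics/w1.png')[:,:,::-1]
for uv in((170,262),(251,247),(352,243),(459,248)):
    c,a,k=meas_can(im,s,uv); print('can',c.round(4),a.round(1),k)
hsv=cv2.cvtColor(np.ascontiguousarray(im),cv2.COLOR_RGB2HSV)
for uv in((161,133),(249,129),(338,126),(428,123)): 
    print(im[uv[1]+15,uv[0]+18],im[uv[1]+10,uv[0]-22], im[uv[1]-9,uv[0]])
for uv in((161,133),(249,129),(338,126),(428,123)):
    sub=np.zeros(im.shape[:2],bool); yy,xx=np.mgrid[:420,:560]; near=np.hypot(xx-uv[0],yy-uv[1])<37
    mx=im.max(2).astype(int)
    seat=near&(mx<135)
    seat=max(blobs(seat,200),key=lambda b:b.sum())
    hull=cv2.convexHull(max(cv2.findContours(seat.astype(np.uint8),0,1)[0],key=cv2.contourArea))[:,0]
    P=ray('wrist',hull,.046,s)[:,:2].astype(np.float32)*1000
    e=cv2.fitEllipse(P)
    bar=max(blobs(near&(mx<62),30),key=lambda b:b.sum())
    cb=max(cv2.findContours(bar.astype(np.uint8),0,1)[0],key=cv2.contourArea)[:,0]
    B=ray('wrist',cb,.064,s)[:,:2].astype(np.float32)*1000; r=cv2.minAreaRect(B)
    bx=cv2.boxPoints(r);u=max([bx[1]-bx[0],bx[2]-bx[1]],key=np.linalg.norm)
    pin=near&(hsv[:,:,0]<25)&(hsv[:,:,1]>150)&(mx>90); p=np.argwhere(pin).mean(0)[::-1]
    print('port seat',np.round(e[0],1),np.round(e[1],1),'bar',np.round(r[0],1),np.round(r[1],1),np.degrees(np.arctan2(u[1],u[0]))%180,'pin',pin.sum(),(ray('wrist',p,.081,s)[0]*1000).round(1))
E
```

```text
can [0.4576 0.2948] 46.4 [-2.7 -4.9]
can [0.4576 0.2948] 46.4 [-2.7 -4.9]
can [0.3221 0.1578] 89.6 [729.9 185.1]
can [0.3221 0.1578] 89.6 [729.9 185.1]
[127 135 142] [125 134 141] [ 93 100 104]
[128 138 142] [127 136 142] [78 81 83]
[128 136 143] [129 138 143] [81 84 86]
[75 78 79] [125 134 140] [75 79 79]
port seat [608.6 296.7] [51.3 68. ] bar [606.  290.1] [ 7.6 12. ] 174.04317 pin 7 [618.7 293.4  81. ]Traceback (most recent call last):
  File "<stdin>", line 16, in <module>
ValueError: max() iterable argument is empty
```

```bash
python3 - <<'E'
import cv2,numpy as np
g=cv2.imread('pics/w1.png').max(2)
print(g[248,420:500:3]);print(g[230:270:3,459]);print(g[243:247,330:375:4]);print(g[126,295:385:3]);print(g[90:165:3,330])
h=cv2.cvtColor(cv2.imread('pics/w1.png'),cv2.COLOR_BGR2HSV); print(h[129,338:350:2],h[132,245:250])
E
```

```text
[147 122 113 167  72  58  58  59  58  59  59  61  63  65  64  62  62  61
  60  61  61  62 129 186 193 195 189]
[198 198 200  60  60  59  65  61  60  60 146 169 190 193]
[[144 141  61  62  61  61  62  61  60  87 202 197]
 [145 147  86  62  62  61  62  63  60  61 202 194]
 [146 147 138  61  61  62  62  62  62  61 181 193]
 [146 148 150  65  62  62  62  61  61  61 125 194]]
[205 206 206 206 144 142 142 143 144 143 143 108  87  83 112 169 175 172
 125 141 143 143 142 142 143 159 203 204 202 201]
[186 213 146 146 146 145 144 144 144 144 129 108 105 102 109 109 108 116
 148 131 111 108 107 112 137]
[[ 20 131 158]
 [ 20 134 166]
 [ 20 134 171]
 [ 20 132 168]
 [ 20 133 167]
 [ 20 131 162]] [[ 21 136 172]
 [ 21 136 172]
 [ 21 137 170]
 [ 20 137 170]
 [ 21 136 169]]
```

```bash
sed -i 's/thr=55/thr=95/' h.py; cat >> h.py <<'E'
def meas_port(im,s,uv,R0=33):
    hsv=cv2.cvtColor(np.ascontiguousarray(im),cv2.COLOR_RGB2HSV); mx=im.max(2).astype(int)
    yy,xx=np.mgrid[:420,:560]; near=np.hypot(xx-uv[0],yy-uv[1])<R0+4
    def cnt(m): return max(cv2.findContours(max(blobs(m,20),key=lambda b:b.sum()).astype(np.uint8),0,1)[0],key=cv2.contourArea)[:,0]
    P=ray('wrist',cv2.convexHull(cnt(near&(mx<178)))[:,0],.046,s)[:,:2].astype(np.float32)*1000
    e=cv2.fitEllipse(P)
    B=ray('wrist',cnt(near&(mx<98)),.064,s)[:,:2].astype(np.float32)*1000; r=cv2.minAreaRect(B)
    bx=cv2.boxPoints(r);u=max([bx[1]-bx[0],bx[2]-bx[1]],key=np.linalg.norm)
    pin=near&(abs(hsv[:,:,0].astype(int)-20)<5)&(hsv[:,:,1]>100)
    p=cnt(pin); t=ray('wrist',p,.082,s)[:,:2]*1000
    ec,_=cv2.minEnclosingCircle(t.astype(np.float32))
    return np.round(e[0],1),np.round(e[1],1),'bar',np.round(r[0],1),np.round(r[1],1),round(float(np.degrees(np.arctan2(u[1],u[0]))%180),1),'pin',np.round(ec,1),round(_,1)
E
python3 - <<'E'
from h import *
s=np.load('pics/s1.npy',allow_pickle=True).item(); im=cv2.imread('pics/w1.png')[:,:,::-1]
for uv in((170,262),(251,247),(352,243),(459,248)):
    c,a,k=meas_can(im,s,uv); print('can',c.round(4),a.round(1),k)
for uv in((161,133),(249,129),(338,126),(428,123)): print('port',*meas_port(im,s,uv))
E
```

```text
can [0.4576 0.2948] 46.7 [-0.8 -2.7]
can [0.4788 0.1937] 143.8 [-2.6 -0.9]
can [0.4844 0.0696] 55.9 [-2.7 -1. ]
can [ 0.4767 -0.0628] 103.9 [-2.5 -2.7]
port [615.4 290.9] [74.8 79.5] bar [619.1 288.1] [46.8 26.1] 29.7 pin [619.1 288.6] 8.9
port [618.8 192. ] [74.4 78.1] bar [620.5 191.9] [45.9 19.9] 14.9 pin [621.6 191.6] 7.2
port [621.8  92.6] [75.3 77.4] bar [623.5  92.7] [45.3 19.1] 1.1 pin [624.2  93.3] 7.2
port [626.5  -7.5] [74.6 82.1] bar [625.4  -3.5] [48.4 27. ] 29.9 pin [627.6  -4.4] 9.1
```

send_rows:
  steps:
    - [-0.038,-0.083,0.129,0,1]
    - [-0.038,-0.083,0.129,0,1]
    - [-0.038,-0.083,0.129,0,1]
    - [-0.038,-0.083,0.129,0,1]
    - [-0.038,-0.083,0.129,0,1]
    - [-0.038,-0.083,0.129,0,1]

```text
time: 3.2
eef_pos: [0.5443, 0.2433, 0.2029]
tcp_rot: [1.0, -0.002, 0.002, -0.0]
contact_force: [0.4, -0.5, 0.6]
opening: 0.998
finger_force: 0.0
```

```bash
python3 - <<'E'
from h import *
s=ctrl.get_state(); print(s['eef_pos']);np.save('pics/s2.npy',s,allow_pickle=True); save('wrist','w2')
E
```

```text
[0.54426023 0.2432905  0.2028584 ]
```

send_rows:
  steps:
    - [0,0.2,0,0,1]
    - [0,0.2,0,0,1]
    - [0,0.2,0,0,1]
    - [0,0.2,0,0,1]
    - [0,0.2,0,0,1]
    - [0,0.2,0,0,1]

```text
time: 3.85
eef_pos: [0.5435, 0.042, 0.2028]
tcp_rot: [1.0, -0.003, 0.002, 0.0]
contact_force: [0.1, 0.0, 0.3]
opening: 1.003
finger_force: 0.0
```

```bash
python3 - <<'E'
from h import *
s=ctrl.get_state(); print(s['eef_pos']);np.save('pics/s3.npy',s,allow_pickle=True); save('wrist','w3')
a=cv2.imread('pics/w2.png');b=cv2.imread('pics/w3.png')
cv2.imwrite('pics/w23.png',np.vstack([a[:300],b[:300]]))
P=[(.6154,.2915),(.619,.192),(.6225,.092),(.626,-.008)]
for n,ii in((2,(0,1)),(3,(2,3))):
    s=np.load(f'pics/s{n}.npy',allow_pickle=True).item(); im=cv2.imread(f'pics/w{n}.png')[:,:,::-1]
    for i in ii:
        uv=proj('wrist',[*P[i],.046],s); print(i,uv.round(),*meas_port(im,s,uv,R0=46))
C=[(.4576,.2948),(.4788,.1937),(.4844,.0696),(.4767,-.0628)]
for n,ii in((2,(0,1)),(3,(2,3))):
    s=np.load(f'pics/s{n}.npy',allow_pickle=True).item(); im=cv2.imread(f'pics/w{n}.png')[:,:,::-1]
    for i in ii:
        uv=proj('wrist',[*C[i],.05],s); print(i,uv.round(),*meas_can(im,s,uv))
E
```

```text
[0.54349516 0.04203437 0.20280954]
0 [215. 106.] [614.  291.5] [72.9 76.5] bar [618.3 289.9] [46.2 23.6] 29.7 pin [618.1 290.6] 7.6
1 [345. 100.] [617.8 192.4] [72.8 75.2] bar [619.6 194.6] [45.8 23.6] 15.3 pin [620.5 193.5] 7.5
2 [212.  95.] [621.1  91.9] [71.8 75.8] bar [623.3  91. ] [45.9 20.6] 1.8 pin [623.3  90.5] 7.7
3 [343.  90.] [624.7  -7.7] [71.6 74.8] bar [624.7  -5.1] [46.4 24.3] 30.9 pin [626.2  -6.5] 7.5
0 [221. 291.] [0.45753172 0.29513175] 46.853214 [-2.  -2.7]
1 [336. 269.] [0.47886289 0.1939183 ] 143.83795 [-1.8 -2.4]
2 [247. 263.] [0.48446195 0.06982731] 55.924725 [-1.1 -2.4]
3 [399. 270.] [ 0.49630604 -0.19483947] 174.39215 [ 20.9 -22.7]
```

View pics/w23.png

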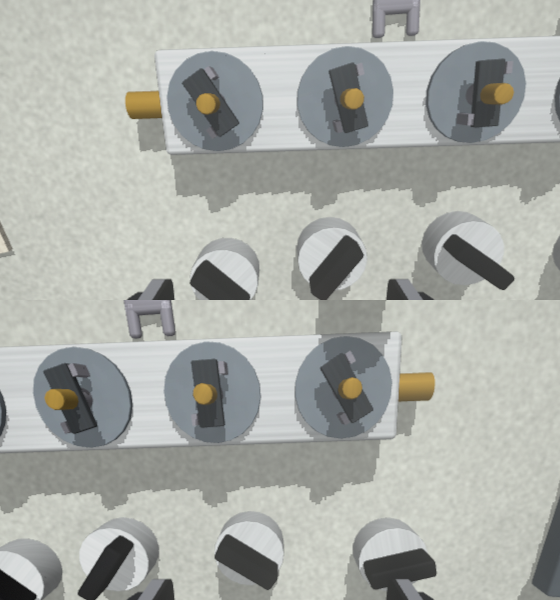

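The w2/w3 crops show the seats near nadir: port 0 at (215,101), port 1 at (345,99), then in the lower half port 2 at (212,392) and port 3 at (343,387). The search disc clips the seats slightly, so I'll re-centre and re-fit, and get the bar angles by moments.

```bash
python3 - <<'E'
from h import *
U={0:(2,215,101),1:(2,345,99),2:(3,212,92),3:(3,343,87)}
for i,(n,a,b) in U.items():
    s=np.load(f'pics/s{n}.npy',allow_pickle=True).item(); im=cv2.imread(f'pics/w{n}.png')[:,:,::-1]
    r=meas_port(im,s,(a,b),R0=48); 
    yy,xx=np.mgrid[:420,:560]; near=np.hypot(xx-a,yy-b)<44
    m=max(blobs(near&(im.max(2)<90),50),key=lambda b:b.sum()); m=cv2.morphologyEx(m.astype(np.uint8),cv2.MORPH_OPEN,np.ones((7,7)))
    P=ray('wrist',np.argwhere(m>0)[:,::-1],.064,s)[:,:2]; w,V=np.linalg.eigh(np.cov((P-P.mean(0)).T)); v=V[:,1]
    hh=cv2.minAreaRect((P*1000).astype(np.float32))
    print(i,r[0],r[1],'pin',r[-2],'pca',(np.degrees(np.arctan2(v[1],v[0]))%180).round(1),'rect',np.round(hh[1],1),round(hh[2],1),r[5])
E
```

```text
0 [616.2 291.8] [74.1 76. ] pin [618.1 290.6] pca 31.7 rect [45.3 19.1] 32.1 29.7
1 [618.5 192.5] [74.6 76.6] pin [620.5 193.5] pca 15.7 rect [45.1 18.9] 15.8 15.3
2 [622.4  92. ] [73.5 75.4] pin [623.3  90.5] pca 3.2 rect [45.1 19.5] 1.9 1.8
3 [626.1  -7.6] [73.8 75.9] pin [626.2  -6.5] pca 30.8 rect [45.5 18.9] 30.4 30.9
```

send_rows:
  steps:
    - [-0.067,0.105,0.043,-52,1]
    - [-0.067,0.105,0.043,-104,1]
    - [-0.067,0.105,0.043,-104,1]
    - [-0.067,0.105,0.043,-104,1]
    - [-0.067,0.105,0.043,-104,1]
    - [-0.067,0.105,0.043,-104,1]
    - [-0.067,0.105,0.043,-104,1]
    - [-0.067,0.105,0.043,-104,1]
    - [-0.067,0.105,0.043,-104,1]
    - [-0.067,0.105,0.043,-104,1]
    - [-0.067,0.105,0.043,-104,1]
    - [-0.067,0.105,0.043,-104,1]

```text
time: 5.1
eef_pos: [0.4757, -0.0594, 0.1582]
tcp_rot: [0.628, 0.778, 0.0, 0.001]
contact_force: [1.4, -0.2, 0.1]
opening: 0.997
finger_force: 0.0
```

send_rows:
  steps:
    - [0,0,0,-5,1]
    - [0,0,0,0,1]

```text
time: 5.3
eef_pos: [0.4757, -0.0594, 0.1582]
tcp_rot: [0.631, 0.776, 0.0, 0.001]
contact_force: [0.1, 0.1, 0.5]
opening: 1.002
finger_force: 0.0
```

```bash
cat >> h.py <<'E'
def yaw(s):
    m=R.from_quat(s['tcp_rot']).as_matrix(); return np.degrees(np.arctan2(m[1,0],m[0,0]))
def lookcan(f,p):
    s=ctrl.get_state(); im=save('wrist',f); uv=proj('wrist',[*p,.05],s)
    c,a,k=meas_can(im,s,uv); print(round(s['time'],2),'tcp',s['eef_pos'].round(4),'yaw',yaw(s).round(1),'uv',uv.round(),'can',c.round(4),a.round(1),k,'toolvec',tool(s,[*c,.043]).round(4))
E
python3 - <<'E'
from h import *
lookcan('w4',(.4767,-.0628))
E
```

```text
5.3 tcp [ 0.4757 -0.0594  0.1582] yaw 101.8 uv [280. 215.] can [ 0.4766 -0.0625] 103.8 [-1.8  0. ] toolvec [-0.0031  0.      0.1152]
```

View pics/w4.png

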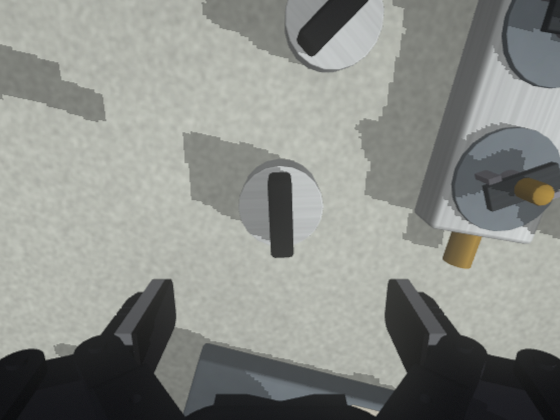

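The crop shows the canister grip centred at (281,215), in line with the tool, so this is a plain aluminium canister with a black bar. I'll grasp it.

send_rows:
  steps:
    - [-0.003,0,0.04,-2,0.4]
    - [-0.003,0,0.08,-2,0.2]
    - [-0.003,0,0.115,-2,0.2]
    - [-0.003,0,0.115,-2,0.2]
    - [-0.003,0,0.115,-2,-1]
    - [-0.003,0,0.115,-2,-1]
    - [-0.003,0,0.115,-2,-1]
    - [-0.003,0,0.115,-2,-1]
    - [-0.003,0,0.115,-2,-1]
    - [-0.003,0,0.115,-2,-1]
    - [-0.003,0,0.075,-2,-1]
    - [-0.003,0,-0.01,-2,-1]
  squeeze: 70

```text
time: 6.55
eef_pos: [0.4727, -0.0627, 0.1306]
tcp_rot: [0.618, 0.786, -0.001, -0.004]
contact_force: [1.0, -0.1, -1.5]
opening: 0.171
finger_force: 69.0
```

```bash
cat >> h.py <<'E'
def togo(p,z,y):
    s=ctrl.get_state(); print(round(s['time'],2),'tcp',s['eef_pos'].round(4),'yaw',yaw(s).round(1),'q',s['qpos'].round(2),'open',round(s['opening'],3),'ff',s['finger_force'],'F',s['contact_force'].round(1),'shift',tool(s,[*p,z]).round(4),'turn',round((yaw(s)-y+180)%360-180,1))
E
python3 - <<'E'
from h import *
togo((.6262,-.0073),.125,120.7)
E
```

```text
6.55 tcp [ 0.4727 -0.0627  0.1306] yaw 103.7 q [-0.35 -0.03  2.14 -0.    1.04 -0.58] open 0.171 ff 69.03126955032349 F [ 1.  -0.1 -1.5] shift [0.0175 0.1623 0.0046] turn -17.0
```

send_rows:
  steps:
    - [0,0,-0.03,0,-1]
    - [0.0175,0.162,-0.03,-17,-1]
    - [0.0175,0.162,-0.03,-17,-1]
    - [0.0175,0.162,-0.03,-17,-1]
    - [0.0175,0.162,-0.03,-17,-1]
    - [0.0175,0.162,-0.03,-17,-1]
    - [0.0175,0.162,-0.03,-17,-1]
    - [0.0175,0.162,-0.03,-17,-1]

```text
time: 7.35
eef_pos: [0.6274, -0.0086, 0.1619]
tcp_rot: [0.495, 0.869, -0.0, -0.001]
contact_force: [-0.4, -0.6, -2.2]
opening: 0.169
finger_force: 69.6
```

```bash
python3 - <<'E'
from h import *
togo((.6262,-.0073),.101,120.7)
s=ctrl.get_state();im=save('wrist','w5');uv=proj('wrist',[*s['eef_pos'][:2],s['eef_pos'][2]+.01],s)
z=s['eef_pos'][2]+.019
c,a,k=meas_can(im,s,uv,z=z);print(c.round(4),a,k,tool(s,[*c,z]))
E
```

```text
7.35 tcp [ 0.6274 -0.0086  0.1619] yaw 120.7 q [-0.18  0.26  1.76 -0.    1.13 -0.71] open 0.169 ff 69.60266590118408 F [-0.4 -0.6 -2.2] shift [ 0.0017 -0.0003  0.0609] turn -0.0
[ 0.6333 -0.0168] 30.701183 [166.6  61.2] [-0.01006088  0.00092573 -0.01900968]
```

View pics/w5.png

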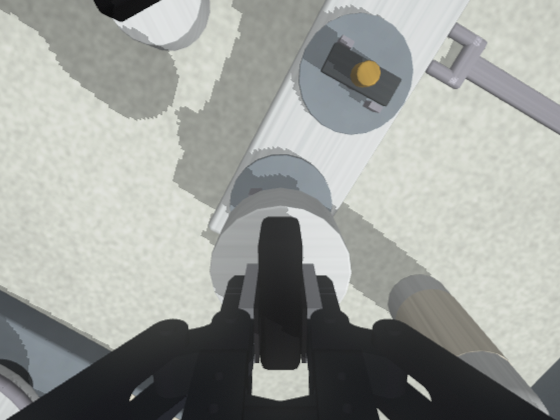

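```bash
python3 - <<'E'
from h import *
s=ctrl.get_state();z=s['eef_pos'][2]+.019
im=cv2.imread('pics/w5.png').max(2); print(im[205:232:2,280])
print(tool(s,ray('wrist',(280,217),z,s)[0]).round(4))
E
```

```text
[150 175 165 163 163 161  67  50  50  50  50  49  49  49]
[ 0.0385 -0.0008 -0.019 ]
```

send_rows:
  steps:
    - [0.001,0,0.03,0,-1]
    - [0.001,0,0.05,0,-1]
    - [0.001,0,0.06,0,-1]
    - [0.001,0,0.062,0,-1]
    - [0.001,0,0.062,0,-1]

```text
time: 7.9
eef_pos: [0.6284, -0.0077, 0.1011]
tcp_rot: [0.495, 0.869, 0.0, 0.0]
contact_force: [0.2, 0.5, -1.4]
opening: 0.174
finger_force: 69.8
```

send_rows:
  steps:
    - [0,-0.0015,0.002,0,-1]
    - [0,-0.0015,0.005,0,-1]
    - [0,-0.0015,0.008,0,-1]
    - [0,-0.0015,0.008,0,-1]

```text
time: 8.3
eef_pos: [0.6281, -0.0085, 0.0937]
tcp_rot: [0.495, 0.869, 0.0, 0.001]
contact_force: [0.1, -0.9, 3.7]
opening: 0.175
finger_force: 70.4
```

send_rows:
  steps:
    - [0,0,0.003,0,-1]
    - [0,0,0.006,0,-1]
    - [0,0,0.006,0,-1]

```text
time: 8.6
eef_pos: [0.6284, -0.0084, 0.0904]
tcp_rot: [0.495, 0.869, 0.0, 0.001]
contact_force: [-4.7, 0.5, 14.6]
opening: 0.172
finger_force: 72.1
```

send_rows:
  steps:
    - [0,0,0.001,8,-1]
    - [0,0,0.001,16,-1]
    - [0,-0.001,0.001,24,-1]
    - [0,-0.001,0.001,32,-1]
    - [0.0005,-0.001,0.001,40,-1]
    - [0.0005,-0.001,0.001,48,-1]

```text
time: 9.2
eef_pos: [0.628, -0.0102, 0.0905]
tcp_rot: [0.806, 0.591, 0.0, 0.003]
contact_force: [-4.6, -4.4, 17.6]
opening: 0.169
finger_force: 72.4
```

send_rows:
  steps:
    - [0,0,0,8,-1]
    - [0,0,0,16,-1]
    - [0,0,0,24,-1]
    - [0,0,0,32,-1]
    - [0,0,0,40,-1]
    - [0,0,0,43,-1]
    - [0,0,0,43,-1]

```text
time: 9.9
eef_pos: [0.6271, -0.0067, 0.0905]
tcp_rot: [0.967, 0.257, 0.001, -0.001]
contact_force: [-6.9, 5.7, 20.1]
opening: 0.17
finger_force: 72.8
```

```bash
python3 - <<'E'
from h import *
togo((.6262,-.0073),.101,30.7); print(ctrl.get_state()['wrist_torque'])
E
```

```text
9.9 tcp [ 0.6271 -0.0067  0.0905] yaw 29.7 q [-0.17  0.34  1.8   0.    1.    0.88] open 0.17 ff 72.76871681213379 F [-6.9  5.7 20.1] shift [-0.001   0.0001 -0.0106] turn -1.0
[0.89234993 1.34023929 0.16328581]
```

send_rows:
  steps:
    - [0,0,0,3,-1]
    - [0,0,-0.002,3,-1]
    - [0,0,-0.002,3,0.3]
    - [0,0,-0.002,3,0.5]
    - [0,0,-0.002,3,0.5]
    - [0,0,-0.002,3,0.5]
    - [0,0,-0.03,3,0.5]
    - [0,0,-0.08,3,1]
    - [0,0,-0.12,3,1]
    - [0,0,-0.12,3,1]

```text
time: 10.9
eef_pos: [0.6293, -0.009, 0.2126]
tcp_rot: [0.973, 0.231, 0.006, 0.002]
contact_force: [0.5, 0.1, 0.1]
opening: 1.002
finger_force: 0.0
```

```bash
cat >> h.py <<'E'
def chk(f,p,rim=.050,dxy=None):
    s=ctrl.get_state(); im=save('wrist',f); uv=proj('wrist',[*p,rim+.05],s)
    c,a,k=meas_can(im,s,uv,z=rim+.062); print('can',c.round(4),'off mm',((c-p)*1000).round(1),a.round(1),k)
E
python3 - <<'E'
from h import *
chk('w6',np.array((.6262,-.0073)))
togo((.4844,.0698),.16,56)
E
```

```text
can [ 0.629  -0.0065] off mm [2.8 0.8] 29.7 [-1.9  0. ]
10.95 tcp [ 0.6276 -0.0087  0.2089] yaw 26.7 q [-0.18  0.21  1.73  0.    1.2   0.93] open 1.001 ff 0.0 F [-0.4 -0.5 -0.2] shift [-0.093  -0.1346  0.0479] turn -29.3
```

View pics/w6.png

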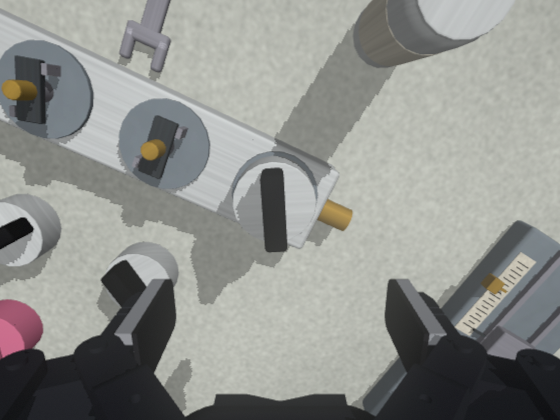

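Port 3's canister is seated at (275,210) with its grip at 29.7°, in line with the crossbar. Next is can2 into port 2.

send_rows:
  steps:
    - [-0.093,-0.135,0.048,-29,1]
    - [-0.093,-0.135,0.048,-29,1]
    - [-0.093,-0.135,0.048,-29,1]
    - [-0.093,-0.135,0.048,-29,1]
    - [-0.093,-0.135,0.048,-29,1]
    - [-0.093,-0.135,0.048,-29,1]
    - [-0.093,-0.135,0.048,-29,1]

```text
time: 11.65
eef_pos: [0.4832, 0.07, 0.1574]
tcp_rot: [0.885, 0.466, 0.0, 0.0]
contact_force: [0.7, -0.5, -0.2]
opening: 1.0
finger_force: 0.0
```

```bash
python3 - <<'E'
from h import *
lookcan('w7',(.4844,.0698))
E
```

```text
11.65 tcp [0.4832 0.07   0.1574] yaw 55.6 uv [280. 210.] can [0.4841 0.0701] 56.1 [-2.7 -0.4] toolvec [0.0006 0.0006 0.1144]
```

send_rows:
  steps:
    - [0.001,0,0.04,0,0.4]
    - [0.001,0,0.08,0,0.2]
    - [0.001,0,0.114,0,0.2]
    - [0.001,0,0.114,0,0.2]
    - [0.001,0,0.114,0,-1]
    - [0.001,0,0.114,0,-1]
    - [0.001,0,0.114,0,-1]
    - [0.001,0,0.114,0,-1]
    - [0.001,0,0.114,0,-1]
    - [0.001,0,0.07,0,-1]
    - [0.001,0,0.03,0,-1]
    - [0.001,0,0.005,0,-1]

```text
time: 12.9
eef_pos: [0.4833, 0.0715, 0.1552]
tcp_rot: [0.884, 0.467, 0.001, 0.001]
contact_force: [0.5, -1.1, -2.4]
opening: 0.175
finger_force: 69.4
```

```bash
python3 - <<'E'
from h import *
togo((.623,.0918),.16,92.5)
E
```

```text
12.9 tcp [0.4833 0.0715 0.1552] yaw 55.7 q [-0.06 -0.04  2.1   0.    1.08  0.54] open 0.175 ff 69.44770216941833 F [ 0.5 -1.1 -2.4] shift [ 0.0955  0.104  -0.0044] turn -36.8
```

send_rows:
  steps:
    - [0.0955,0.104,-0.004,-37,-1]
    - [0.0955,0.104,-0.004,-37,-1]
    - [0.0955,0.104,-0.004,-37,-1]
    - [0.0955,0.104,-0.004,-37,-1]
    - [0.0955,0.104,-0.004,-37,-1]
    - [0.0955,0.104,-0.004,-37,-1]
    - [0.0955,0.104,-0.004,-37,-1]
    - [0.0955,0.104,-0.004,-37,-1]

```text
time: 13.7
eef_pos: [0.6219, 0.0917, 0.1562]
tcp_rot: [0.691, 0.723, -0.0, -0.0]
contact_force: [-0.4, -0.2, -2.1]
opening: 0.178
finger_force: 69.5
```

```bash
cat >> h.py <<'E'
def held(f,p,z,y):
    """offset of held can along tool x from the bar's front base end, and way to port p"""
    s=ctrl.get_state(); im=save('wrist',f); c=im[150:300,278:283].max(2).mean(1); r=150+np.argmax(c<110)-.5
    e=tool(s,ray('wrist',(280,r),s['eef_pos'][2]-.011,s)[0]); off=e[0]-.028
    print('front row',r,'offset x',off.round(4)); togo(p,z,y)
E
python3 - <<'E'
from h import *
held('w8',(.623,.0918),.101,92.5)
E
```

```text
front row 220.5 offset x -0.0015
13.75 tcp [0.622  0.0917 0.1564] yaw 92.7 q [-0.01  0.26  1.76  0.    1.12 -0.06] open 0.175 ff 69.46614503860474 F [ 0.3  0.3 -1.5] shift [0.0001 0.001  0.0554] turn 0.2
```

send_rows:
  steps:
    - [0.0015,0.001,0.03,0,-1]
    - [0.0015,0.001,0.05,0,-1]
    - [0.0015,0.001,0.056,0,-1]
    - [0.0015,0.001,0.059,0,-1]
    - [0.0015,0.001,0.063,0,-1]
    - [0.0015,0.001,0.063,0,-1]

```text
time: 14.35
eef_pos: [0.6239, 0.0933, 0.0949]
tcp_rot: [0.69, 0.723, 0.0, 0.001]
contact_force: [-3.7, 0.4, 3.7]
opening: 0.169
finger_force: 70.3
```

send_rows:
  steps:
    - [0,-0.001,0.003,0,-1]
    - [0,-0.001,0.006,0,-1]
    - [0,-0.001,0.0075,0,-1]
    - [0,-0.001,0.0075,0,-1]

```text
time: 14.75
eef_pos: [0.6241, 0.0932, 0.0917]
tcp_rot: [0.69, 0.724, 0.001, 0.001]
contact_force: [-11.0, -1.2, 20.7]
opening: 0.174
finger_force: 72.8
```

send_rows:
  steps:
    - [0,-0.002,0,0,-1]
    - [0,-0.002,0,0,-1]
    - [0,-0.002,0.001,0,-1]

```text
time: 15.05
eef_pos: [0.624, 0.0932, 0.0917]
tcp_rot: [0.69, 0.723, 0.003, 0.003]
contact_force: [-7.2, 0.3, 23.3]
opening: 0.173
finger_force: 73.0
```

send_rows:
  steps:
    - [0,0,0,8,-1]
    - [0,0,0,16,-1]
    - [0,0,0,24,-1]
    - [0,0,0,32,-1]
    - [0,0,0,40,-1]
    - [0,0,0,48,-1]

```text
time: 15.65
eef_pos: [0.6249, 0.0919, 0.0917]
tcp_rot: [0.926, 0.378, 0.005, 0.003]
contact_force: [-3.9, -3.5, 17.9]
opening: 0.175
finger_force: 72.5
```

```bash
python3 - <<'E'
from h import *
togo((.623,.0918),.0895,2.5); print(ctrl.get_state()['wrist_torque'])
E
```

```text
15.65 tcp [0.6249 0.0919 0.0917] yaw 44.4 q [-0.01  0.34  1.79 -0.    0.99  0.78] open 0.175 ff 72.51888155937195 F [-3.9 -3.5 17.9] shift [-0.0015 -0.0012  0.0022] turn 41.9
[-0.47080933  0.91558971  0.19938933]
```

send_rows:
  steps:
    - [0,0,0,8,-1]
    - [0,0,0,16,-1]
    - [0,0,0,24,-1]
    - [0,0,0,32,-1]
    - [0,0,0,40,-1]
    - [0,0,0,45,-1]
    - [0,0,0,45,-1]

```text
time: 16.35
eef_pos: [0.6259, 0.0933, 0.0918]
tcp_rot: [1.0, -0.002, 0.007, 0.0]
contact_force: [-0.4, 1.7, 15.4]
opening: 0.175
finger_force: 72.2
```

```bash
python3 - <<'E'
from h import *
togo((.623,.0918),.0895,2.5); print(ctrl.get_state()['wrist_torque'])
E
```

```text
16.35 tcp [0.6259 0.0933 0.0918] yaw -0.2 q [-0.01  0.34  1.79 -0.    0.99  1.56] open 0.175 ff 72.19505667686462 F [-0.4  1.7 15.4] shift [-0.003   0.0015  0.0022] turn -2.7
[0.17111479 0.40925379 0.42929477]
```

Torque is up at the stop, so I'll release and retreat.

send_rows:
  steps:
    - [0,0,-0.002,0,-1]
    - [0,0,-0.002,0,0.3]
    - [0,0,-0.002,0,0.5]
    - [0,0,-0.002,0,0.5]
    - [0,0,-0.002,0,0.5]
    - [0,0,-0.03,0,0.5]
    - [0,0,-0.08,0,1]
    - [0,0,-0.11,0,1]
    - [0,0,-0.11,0,1]
    - [0,0,-0.11,0,1]

```text
time: 17.35
eef_pos: [0.6201, 0.0931, 0.1946]
tcp_rot: [1.0, -0.003, -0.0, -0.0]
contact_force: [-0.5, -0.8, -0.5]
opening: 1.004
finger_force: 0.0
```

```bash
python3 - <<'E'
from h import *
chk('w9',np.array((.623,.0918)))
togo((.4788,.1939),.16,143.8)
E
```

```text
can [0.6256 0.0921] off mm [2.6 0.3] 1.3 [-2.3 -0.2]
17.4 tcp [0.6192 0.0931 0.1929] yaw -0.3 q [-0.01  0.22  1.74  0.    1.18  1.56] open 1.003 ff 0.0 F [-0.   1.1 -0.3] shift [-0.1409 -0.1     0.0334] turn -144.1
```

send_rows:
  steps:
    - [-0.141,-0.1,0.033,-72,1]
    - [-0.141,-0.1,0.033,-144,1]
    - [-0.141,-0.1,0.033,-144,1]
    - [-0.141,-0.1,0.033,-144,1]
    - [-0.141,-0.1,0.033,-144,1]
    - [-0.141,-0.1,0.033,-144,1]
    - [-0.141,-0.1,0.033,-144,1]
    - [-0.141,-0.1,0.033,-144,1]
    - [-0.141,-0.1,0.033,-144,1]
    - [-0.141,-0.1,0.033,-144,1]
    - [-0.141,-0.1,0.033,-144,1]
    - [-0.141,-0.1,0.033,-144,1]

```text
time: 18.6
eef_pos: [0.478, 0.1935, 0.1588]
tcp_rot: [0.621, 0.783, -0.002, -0.002]
contact_force: [0.9, 0.4, -0.5]
opening: 1.001
finger_force: 0.0
```

```bash
python3 - <<'E'
from h import *
togo((.4788,.1939),.16,143.8)
E
```

```text
18.6 tcp [0.478  0.1935 0.1588] yaw 103.2 q [ 0.19  0.02  2.03  0.    1.1  -0.04] open 1.001 ff 0.0 F [ 0.9  0.4 -0.5] shift [ 0.0003  0.0009 -0.0012] turn -40.6
```

send_rows:
  steps:
    - [0,0.001,0,-8.5,1]
    - [0,0.001,0,-17,1]
    - [0,0.001,0,-25.5,1]
    - [0,0.001,0,-34,1]
    - [0,0.001,0,-40.6,1]
    - [0,0.001,0,-40.6,1]

```text
time: 19.2
eef_pos: [0.4792, 0.1937, 0.1591]
tcp_rot: [0.314, 0.949, -0.001, -0.002]
contact_force: [0.2, 0.1, 0.9]
opening: 1.003
finger_force: 0.0
```

```bash
python3 - <<'E'
from h import *
lookcan('w10',(.4788,.1939))
E
```

```text
19.2 tcp [0.4792 0.1937 0.1591] yaw 143.4 uv [282. 211.] can [0.4781 0.1942] 144.0 [-3.  -0.3] toolvec [0.0007 0.0002 0.1161]
```

send_rows:
  steps:
    - [0.0005,0,0.04,0,0.4]
    - [0.0005,0,0.08,0,0.2]
    - [0.0005,0,0.116,0,0.2]
    - [0.0005,0,0.116,0,0.2]
    - [0.0005,0,0.116,0,-1]
    - [0.0005,0,0.116,0,-1]
    - [0.0005,0,0.116,0,-1]
    - [0.0005,0,0.116,0,-1]
    - [0.0005,0,0.116,0,-1]
    - [0.0005,0,0.07,0,-1]
    - [0.0005,0,0.03,0,-1]
    - [0.0005,0,0.005,0,-1]

```text
time: 20.45
eef_pos: [0.4815, 0.1947, 0.1602]
tcp_rot: [0.314, 0.949, 0.001, 0.002]
contact_force: [0.0, -0.5, -2.1]
opening: 0.17
finger_force: 69.4
```

```bash
python3 - <<'E'
from h import *
togo((.621,.1925),.16,105.7)
E
```

```text
20.45 tcp [0.4815 0.1947 0.1602] yaw 143.4 q [ 0.19  0.02  2.03  0.    1.09 -0.74] open 0.17 ff 69.44691181182861 F [ 0.  -0.5 -2.1] shift [-0.1133  0.0814  0.0008] turn 37.7
```

send_rows:
  steps:
    - [-0.113,0.0815,0.0,38,-1]
    - [-0.113,0.0815,0.0,38,-1]
    - [-0.113,0.0815,0.0,38,-1]
    - [-0.113,0.0815,0.0,38,-1]
    - [-0.113,0.0815,0.0,38,-1]
    - [-0.113,0.0815,0.0,38,-1]
    - [-0.113,0.0815,0.0,38,-1]
    - [-0.113,0.0815,0.0,38,-1]

```text
time: 21.25
eef_pos: [0.6194, 0.1926, 0.1568]
tcp_rot: [0.605, 0.796, -0.0, -0.0]
contact_force: [0.3, 0.5, -3.4]
opening: 0.177
finger_force: 69.5
```

```bash
python3 - <<'E'
from h import *
held('w11',(.621,.1925),.101,105.7)
E
```

```text
front row 210.5 offset x 0.003
21.3 tcp [0.6194 0.1926 0.1569] yaw 105.5 q [ 0.15  0.3   1.71  0.    1.13 -0.12] open 0.164 ff 69.5171320438385 F [ 0.4 -0.2 -2.5] shift [-0.0005  0.0015  0.0559] turn -0.2
```

send_rows:
  steps:
    - [-0.0035,0.0012,0.03,0,-1]
    - [-0.0035,0.0012,0.05,0,-1]
    - [-0.0035,0.0012,0.056,0,-1]
    - [-0.0035,0.0012,0.059,0,-1]
    - [-0.0035,0.0012,0.063,0,-1]
    - [-0.0035,0.0012,0.063,0,-1]

```text
time: 21.9
eef_pos: [0.6223, 0.1896, 0.0956]
tcp_rot: [0.606, 0.796, 0.0, 0.0]
contact_force: [-4.6, -1.0, 4.2]
opening: 0.168
finger_force: 70.5
```

send_rows:
  steps:
    - [0,-0.001,0.003,0,-1]
    - [0,-0.001,0.006,0,-1]
    - [0,-0.001,0.0085,0,-1]
    - [0,-0.001,0.0085,0,-1]

```text
time: 22.3
eef_pos: [0.6224, 0.1897, 0.0941]
tcp_rot: [0.605, 0.796, 0.0, 0.001]
contact_force: [-16.1, -3.5, 28.0]
opening: 0.173
finger_force: 73.9
```

send_rows:
  steps:
    - [0.0005,-0.001,-0.006,0,-1]
    - [0.0005,-0.004,-0.006,0,-1]
    - [0.0005,-0.004,-0.006,0,-1]

```text
time: 22.6
eef_pos: [0.6212, 0.1893, 0.0953]
tcp_rot: [0.606, 0.795, 0.005, 0.004]
contact_force: [4.8, 1.7, 5.5]
opening: 0.172
finger_force: 70.6
```

send_rows:
  steps:
    - [0,0.001,0.002,0,-1]
    - [0,0.001,0.005,0,-1]
    - [0,0.001,0.007,0,-1]
    - [0,0.001,0.007,0,-1]

```text
time: 23.0
eef_pos: [0.6217, 0.1896, 0.0941]
tcp_rot: [0.606, 0.796, 0.002, 0.003]
contact_force: [-9.6, -1.8, 32.5]
opening: 0.172
finger_force: 74.5
```

```bash
python3 - <<'E'
from h import *
held('w12',(.621,.1925),.0905,105.7); print(ctrl.get_state()['wrist_torque'])
a=cv2.imread('pics/w12.png')[100:330,140:420]; cv2.imwrite('pics/w12c.png',cv2.resize(a,(700,575),interpolation=cv2.INTER_CUBIC))
E
```

```text
front row 171.5 offset x 0.0196
23.05 tcp [0.6217 0.1896 0.0941] yaw 105.4 q [ 0.14  0.38  1.74 -0.    1.01 -0.13] open 0.17 ff 74.4340717792511 F [-9.5 -0.8 31.3] shift [0.003  0.     0.0036] turn -0.3
[-0.38487     1.71098145 -0.1066464 ]
```

View pics/w12c.png

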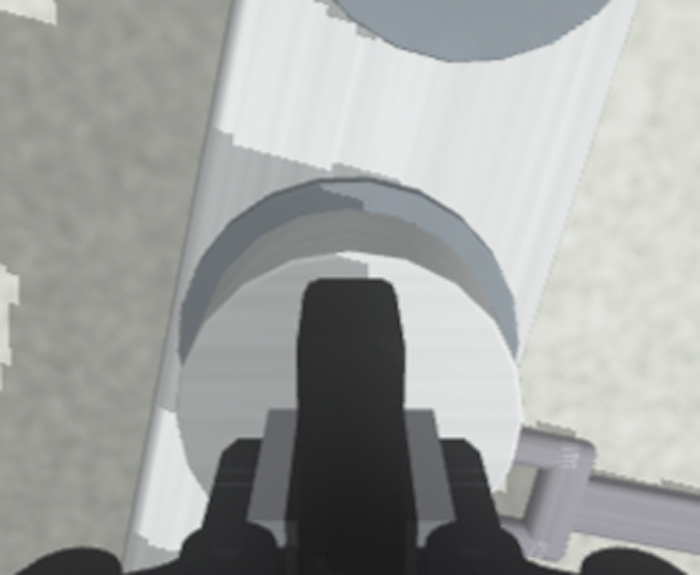

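The crop shows the canister centred on its seat, with an even grey rim all round. The bar's front end is at crop (350,280), 2.4 mm ahead of nominal. I'll try the turn.

send_rows:
  steps:
    - [0,-0.0003,0,8,-1]
    - [0,-0.0007,0,16,-1]
    - [0.0003,-0.001,0,24,-1]
    - [0.0004,-0.0013,0,32,-1]

```text
time: 23.45
eef_pos: [0.6223, 0.1889, 0.0941]
tcp_rot: [0.803, 0.597, 0.005, 0.004]
contact_force: [-1.6, -3.3, 27.5]
opening: 0.167
finger_force: 73.8
```

```bash
python3 - <<'E'
from h import *
togo((.621,.1925),.0905,15.7); print(ctrl.get_state()['wrist_torque'])
E
```

```text
23.45 tcp [0.6223 0.1889 0.0941] yaw 73.2 q [ 0.14  0.38  1.75 -0.    1.01  0.43] open 0.167 ff 73.79325270652771 F [-1.6 -3.3 27.5] shift [ 0.003  -0.0023  0.0036] turn 57.5
[-0.67289096  0.84563054  0.31458448]
```

send_rows:
  steps:
    - [0,0,0,8,-1]
    - [0,0,0,16,-1]
    - [0.0003,-0.0005,0,24,-1]
    - [0.0005,-0.0005,0,32,-1]
    - [0.001,-0.001,0,40,-1]
    - [0.001,-0.001,0,48,-1]
    - [0.001,-0.001,0,56,-1]
    - [0.001,-0.001,0,60,-1]
    - [0.001,-0.001,0,60,-1]

```text
time: 24.35
eef_pos: [0.62, 0.1928, 0.0941]
tcp_rot: [0.993, 0.117, 0.005, -0.001]
contact_force: [-6.3, 4.0, 30.4]
opening: 0.169
finger_force: 74.2
```

```bash
python3 - <<'E'
from h import *
togo((.621,.1925),.0905,15.7); print(ctrl.get_state()['wrist_torque'])
E
```

```text
24.35 tcp [0.62   0.1928 0.0941] yaw 13.5 q [0.14 0.37 1.75 0.   1.01 1.48] open 0.169 ff 74.21919465065002 F [-6.3  4.  30.4] shift [0.0008 0.0005 0.0036] turn -2.2
[0.41971079 1.53698573 0.29217813]
```

send_rows:
  steps:
    - [0,0,-0.003,2,-1]
    - [0,0,-0.005,2,-1]
    - [0,0,-0.005,2,0.3]
    - [0,0,-0.005,2,0.5]
    - [0,0,-0.005,2,0.5]
    - [0,0,-0.03,2,0.5]
    - [0,0,-0.08,2,1]
    - [0,0,-0.11,2,1]
    - [0,0,-0.11,2,1]
    - [0,0,-0.11,2,1]

```text
time: 25.35
eef_pos: [0.6156, 0.1898, 0.1939]
tcp_rot: [0.995, 0.099, -0.0, 0.0]
contact_force: [0.2, 0.3, -0.9]
opening: 1.001
finger_force: 0.0
```

```bash
python3 - <<'E'
from h import *
chk('w13',np.array((.620,.1925)))
togo((.4575,.295),.16,46.9)
E
```

```text
can [0.6232 0.1925] off mm [ 3.2 -0. ] 14.4 [-2.   0.1]
25.4 tcp [0.6147 0.1897 0.1922] yaw 11.4 q [ 0.14  0.26  1.7  -0.    1.19  1.51] open 0.998 ff 0.0 F [-0.6 -0.9  0.1] shift [-0.1332 -0.1343  0.0327] turn -35.5
```

send_rows:
  steps:
    - [-0.133,-0.134,0.033,-36,1]
    - [-0.133,-0.134,0.033,-36,1]
    - [-0.133,-0.134,0.033,-36,1]
    - [-0.133,-0.134,0.033,-36,1]
    - [-0.133,-0.134,0.033,-36,1]
    - [-0.133,-0.134,0.033,-36,1]
    - [-0.133,-0.134,0.033,-36,1]
    - [-0.133,-0.134,0.033,-36,1]

```text
time: 26.2
eef_pos: [0.46, 0.2944, 0.1611]
tcp_rot: [0.916, 0.401, -0.0, 0.0]
contact_force: [0.4, -0.1, -0.6]
opening: 1.002
finger_force: 0.0
```

```bash
python3 - <<'E'
from h import *
lookcan('w14',(.4575,.295))
E
```

```text
26.2 tcp [0.46   0.2944 0.1611] yaw 47.3 uv [275. 211.] can [0.4577 0.2954] 46.5 [-2.5 -0.4] toolvec [-0.0008 -0.0024  0.1181]
```

send_rows:
  steps:
    - [-0.001,-0.0024,0.04,0.8,0.4]
    - [-0.001,-0.0024,0.08,0.8,0.2]
    - [-0.001,-0.0024,0.118,0.8,0.2]
    - [-0.001,-0.0024,0.118,0.8,0.2]
    - [-0.001,-0.0024,0.118,0.8,-1]
    - [-0.001,-0.0024,0.118,0.8,-1]
    - [-0.001,-0.0024,0.118,0.8,-1]
    - [-0.001,-0.0024,0.118,0.8,-1]
    - [-0.001,-0.0024,0.118,0.8,-1]
    - [-0.001,-0.0024,0.07,0.8,-1]
    - [-0.001,-0.0024,0.03,0.8,-1]
    - [-0.001,-0.0024,0.005,0.8,-1]

```text
time: 27.45
eef_pos: [0.457, 0.2964, 0.1591]
tcp_rot: [0.918, 0.396, 0.001, -0.0]
contact_force: [-0.0, 0.1, -2.1]
opening: 0.168
finger_force: 68.9
```

```bash
python3 - <<'E'
from h import *
togo((.6185,.2915),.16,121.7)
E
```

```text
27.45 tcp [0.457  0.2964 0.1591] yaw 46.6 q [0.39 0.08 1.97 0.   1.09 1.15] open 0.168 ff 68.92860889434814 F [-0.   0.1 -2.1] shift [ 0.1073  0.1208 -0.0005] turn -75.1
```

send_rows:
  steps:
    - [0.107,0.121,0,-75,-1]
    - [0.107,0.121,0,-75,-1]
    - [0.107,0.121,0,-75,-1]
    - [0.107,0.121,0,-75,-1]
    - [0.107,0.121,0,-75,-1]
    - [0.107,0.121,0,-75,-1]
    - [0.107,0.121,0,-75,-1]
    - [0.107,0.121,0,-75,-1]
    - [0.107,0.121,0,-75,-1]
    - [0.107,0.121,0,-75,-1]
    - [0.107,0.121,0,-75,-1]
    - [0.107,0.121,0,-75,-1]

```text
time: 28.65
eef_pos: [0.6176, 0.2906, 0.1559]
tcp_rot: [0.488, 0.873, -0.0, -0.0]
contact_force: [-0.4, -0.0, -1.3]
opening: 0.173
finger_force: 69.1
```

```bash
python3 - <<'E'
from h import *
held('w15',(.6185,.2915),.101,121.7)
E
```

```text
front row 220.5 offset x -0.0012
28.7 tcp [0.6177 0.2907 0.156 ] yaw 121.5 q [ 0.29  0.38  1.62  0.    1.15 -0.26] open 0.171 ff 69.05803084373474 F [-0.1 -0.  -1.2] shift [0.0003 0.0012 0.055 ] turn -0.2
```

send_rows:
  steps:
    - [0.0015,0.0005,0.03,0,-1]
    - [0.0015,0.0005,0.05,0,-1]
    - [0.0015,0.0005,0.056,0,-1]
    - [0.0015,0.0005,0.059,0,-1]
    - [0.0015,0.0005,0.063,0,-1]
    - [0.0015,0.0005,0.063,0,-1]

```text
time: 29.3
eef_pos: [0.6182, 0.2925, 0.095]
tcp_rot: [0.488, 0.873, 0.001, 0.001]
contact_force: [-2.4, -0.9, 3.1]
opening: 0.17
finger_force: 69.8
```

send_rows:
  steps:
    - [0,-0.0005,0.003,0,-1]
    - [0,-0.0005,0.006,0,-1]
    - [0,-0.0005,0.0085,0,-1]
    - [0,-0.0005,0.0085,0,-1]

```text
time: 29.7
eef_pos: [0.6185, 0.2925, 0.0909]
tcp_rot: [0.488, 0.873, 0.001, 0.001]
contact_force: [-9.9, -3.4, 19.3]
opening: 0.176
finger_force: 72.2
```

send_rows:
  steps:
    - [0,0,0,8,-1]
    - [0,0,0,16,-1]
    - [0,0.0005,0,24,-1]
    - [0,0.0005,0,32,-1]
    - [0,0.001,0,40,-1]
    - [-0.0005,0.001,0,48,-1]
    - [-0.0005,0.001,0,56,-1]
    - [-0.0005,0.001,0,64,-1]
    - [-0.001,0.001,0,72,-1]
    - [-0.001,0.001,0,80,-1]
    - [-0.001,0.001,0,88,-1]
    - [-0.001,0.001,0,92,-1]

```text
time: 30.9
eef_pos: [0.6202, 0.2944, 0.091]
tcp_rot: [0.967, 0.255, 0.003, -0.002]
contact_force: [-7.0, 5.1, 16.4]
opening: 0.176
finger_force: 71.9
```

```bash
python3 - <<'E'
from h import *
togo((.6185,.2915),.0905,31.7); print(ctrl.get_state()['wrist_torque'])
E
```

```text
30.9 tcp [0.6202 0.2944 0.091 ] yaw 29.5 q [0.29 0.45 1.65 0.   1.04 1.35] open 0.176 ff 71.9076669216156 F [-7.   5.1 16.4] shift [-0.0029  0.0017  0.0005] turn -2.2
[0.82361223 1.39526111 0.49435619]
```

send_rows:
  steps:
    - [0,0,-0.003,0,-1]
    - [0,0,-0.004,0,-1]
    - [0,0,-0.004,0,0.3]
    - [0,0,-0.004,0,0.5]
    - [0,0,-0.004,0,0.5]
    - [0,0,-0.03,0,0.5]
    - [0,0,-0.08,0,1]
    - [0,0,-0.13,0,1]
    - [0,0,-0.18,0,1]
    - [0,0,-0.2,0,1]
    - [0,0,-0.2,0,1]

```text
time: 32.0
eef_pos: [0.6206, 0.2918, 0.2907]
tcp_rot: [0.967, 0.255, 0.005, 0.0]
contact_force: [0.5, -1.0, 0.9]
opening: 1.0
finger_force: 0.0
```

```bash
python3 - <<'E'
from h import *
togo((.5604,.142),.30,0)
E
```

```text
32.0 tcp [0.6206 0.2918 0.2907] yaw 29.6 q [ 0.29  0.27  1.5  -0.    1.36  1.35] open 1.0 ff 0.0 F [ 0.5 -1.   0.9] shift [-0.1263  0.1006 -0.0103] turn 29.6
```

send_rows:
  steps:
    - [-0.126,0.1,-0.01,30,1]
    - [-0.126,0.1,-0.01,30,1]
    - [-0.126,0.1,-0.01,30,1]
    - [-0.126,0.1,-0.01,30,1]
    - [-0.126,0.1,-0.01,30,1]
    - [-0.126,0.1,-0.01,30,1]
    - [-0.126,0.1,-0.01,30,1]

```text
time: 32.7
eef_pos: [0.5584, 0.1432, 0.2936]
tcp_rot: [1.0, -0.002, -0.001, -0.0]
contact_force: [1.0, 0.9, 0.3]
opening: 0.999
finger_force: 0.0
```

```bash
python3 - <<'E'
from h import *
s=ctrl.get_state(); im=save('wrist','w16')
for p in ((.618,.2915),(.621,.1925),(.6245,.092),(.628,-.007)):
    c,a,k=meas_can(im,s,proj('wrist',[*p,.1],s),z=.112); c2,a2,_=meas_can(im,s,proj('wrist',[*p,.1],s),z=.108); print(c.round(4),a.round(1),k)
togo((.45,-.26),.30,0)
E
```

```text
[0.6198 0.2926] 30.6 [-1.  -2.3]
[0.6228 0.1921] 14.3 [-0.1 -0.7]
[0.6255 0.0921] 1.5 [-0.9 -0.7]
[ 0.6288 -0.0066] 30.4 [-1.5 -1.8]
32.75 tcp [0.5585 0.1433 0.2938] yaw -0.3 q [0.08 0.03 1.76 0.   1.35 1.65] open 0.999 ff 0.0 F [-0.2 -0.7  0.7] shift [-0.1067  0.4038 -0.006 ] turn -0.3
```

View pics/w16.png

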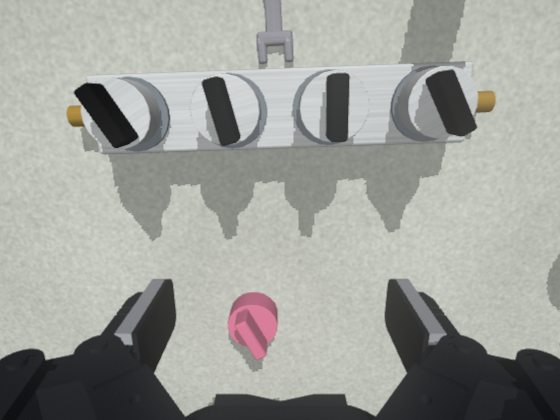

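All four canisters at (106,113), (221,111), (338,106) and (450,103) sit on the seats. Their grips read 30.6, 14.3, 1.5 and 30.4°, matching the crossbars, at 100 mm spacing. On to the slide.

send_rows:
  steps:
    - [-0.028,0.404,0,0,1]
    - [-0.028,0.404,0,0,1]
    - [-0.028,0.404,0,0,1]
    - [-0.028,0.404,0,0,1]
    - [-0.028,0.404,0,0,1]
    - [-0.028,0.404,0,0,1]
    - [-0.028,0.404,0,0,1]
    - [-0.028,0.404,0,0,1]
    - [-0.028,0.404,0.05,0,1]
    - [-0.028,0.404,0.05,0,1]
    - [-0.028,0.404,0.05,0,1]

```text
time: 33.85
eef_pos: [0.5275, -0.2601, 0.2432]
tcp_rot: [1.0, -0.003, -0.002, -0.002]
contact_force: [-0.8, 0.3, -0.1]
opening: 0.998
finger_force: 0.0
```

```bash
python3 - <<'E'
from h import *
s=ctrl.get_state(); print(s['eef_pos'],yaw(s)); np.save('pics/s17.npy',s,allow_pickle=True); im=save('wrist','w17')
cv2.imwrite('pics/w17b.png',cv2.resize(cv2.imread('pics/w17.png'),(800,600),interpolation=cv2.INTER_CUBIC))
E
```

```text
[ 0.52746064 -0.26007833  0.24319716] -0.30909293192626675
```

View pics/w17b.png

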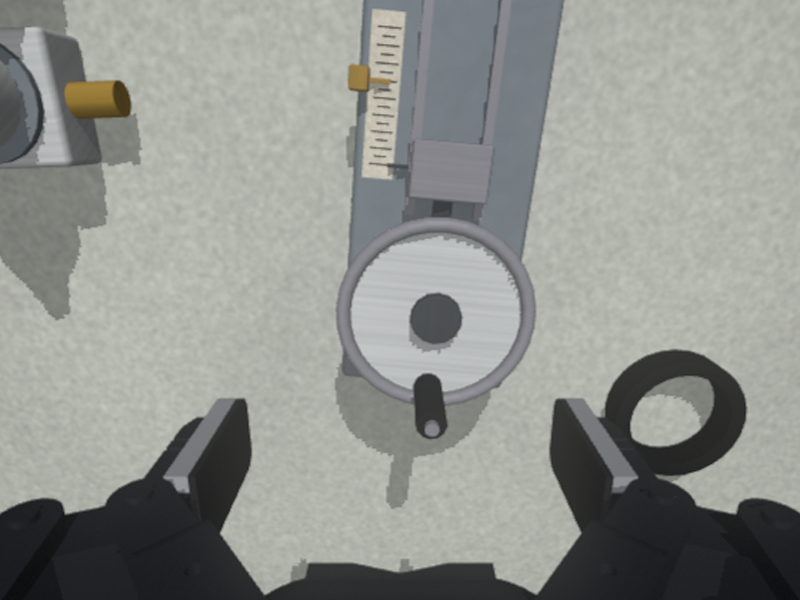

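The view (800×600) shows the wheel rim centred at (436,311), crank top (431,429), crank base (427,380), tab tip near (389,82) and pointer tip near (388,166).

```bash
python3 - <<'E'
from h import *
s=np.load('pics/s17.npy',allow_pickle=True).item(); k=.7
f=lambda u,z:ray('wrist',np.array([u])*k,z,s)[0]
for n,u,z in (('wheel',(436,311),.078),('hub',(436,318),.085),('cranktop',(431,429),.126),('tab',(389,82),.032),('ptr',(388,166),.032),('baseNE',(562,0),.028),('baseE',(524,248),.028),('baseW1',(364,0),.028),('baseW2',(350,250),.028),('railL',(424,10),.03),('railL2',(415,140),.03)): print(n,f(u,z).round(4))
im=cv2.imread('pics/w17.png')[:,:,::-1]
w=im.max(2)
# rim fit: bright/rim boundary vs. outside hard; fit inner disc
m=((im.max(2)>185)&(im.min(2)>170)); yy,xx=np.mgrid[:420,:560]; m&=np.hypot(xx-305,yy-217)<62
c=cv2.convexHull(max(cv2.findContours(max(blobs(m,500),key=lambda b:b.sum()).astype(np.uint8),0,1)[0],key=cv2.contourArea))[:,0]
e=cv2.fitEllipse((ray('wrist',c,.078,s)[:,:2]*1000).astype(np.float32)); print(e)
# crop
a=cv2.imread('pics/w17.png')[0:150,230:370]; cv2.imwrite('pics/w17c.png',cv2.resize(a,None,fx=4,fy=4,interpolation=cv2.INTER_CUBIC))
E
```

```text
wheel [ 0.5035 -0.2828  0.078 ]
hub [ 0.5015 -0.2824  0.085 ]
cranktop [ 0.4513 -0.2778  0.126 ]
tab [ 0.6363 -0.2549  0.032 ]
ptr [ 0.5864 -0.2536  0.032 ]
baseNE [ 0.6811 -0.358   0.028 ]
baseE [ 0.5315 -0.3456  0.028 ]
baseW1 [ 0.6817 -0.2405  0.028 ]
baseW2 [ 0.5308 -0.2269  0.028 ]
railL [ 0.6759 -0.2761  0.03  ]
railL2 [ 0.6023 -0.271   0.03  ]
((499.56817626953125, -282.029541015625), (99.11714172363281, 101.88069915771484), 167.85240173339844)
```

View pics/w17c.png

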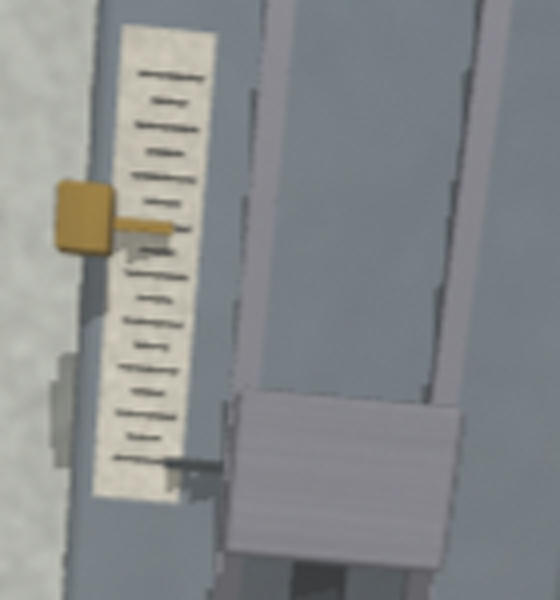

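Crop: the pointer tip at (168,463) is on the lowest long line (0 mm). The tab finger tip at (175,227) is on the 50 mm line, so the tab is at about 50 mm, matching the 49.9 mm from ray casting. The unit axis is about −5° from world x. I'll approach the crank.

send_rows:
  steps:
    - [-0.074,0.018,0.04,0,0.5]
    - [-0.074,0.018,0.08,0,0.5]
    - [-0.074,0.018,0.08,0,0.5]
    - [-0.074,0.018,0.08,0,0.5]

```text
time: 34.3
eef_pos: [0.4532, -0.2777, 0.1643]
tcp_rot: [1.0, -0.003, -0.001, -0.001]
contact_force: [0.7, -0.3, 1.2]
opening: 0.749
finger_force: 0.0
```

```bash
python3 - <<'E'
from h import *
togo((.453,-.278),.106,-.3)
s=ctrl.get_state(); im=save('wrist','w18'); m=im.max(2)<75
for b in blobs(m,150):
    p=np.argwhere(b); print(b.sum(),p.min(0),p.max(0))
print(proj('wrist',[.453,-.278,.126],s),proj('wrist',[.453,-.278,.08],s))
E
```

```text
34.3 tcp [ 0.4532 -0.2777  0.1643] yaw -0.4 q [-0.74  0.05  1.99  0.    1.1   0.84] open 0.749 ff 0.0 F [ 0.7 -0.3  1.2] shift [-0.0002  0.0004  0.0583] turn -0.1
6891 [201 446] [316 559]
1301 [211 261] [267 294]
35798 [271   0] [419 559]
[278.26449654 254.04955041] [278.59286701 223.99003503]
```

View pics/w18.png

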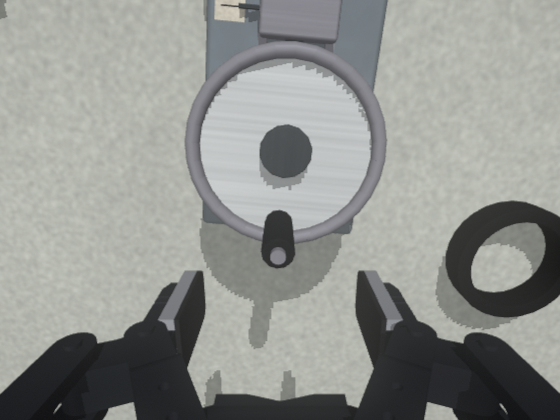

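The crank top is at (278,256), and (278,254) was predicted. Descending to grip it.

send_rows:
  steps:
    - [-0.001,0,0.03,0,0]
    - [-0.001,0,0.058,0,0]
    - [-0.001,0,0.058,0,0]
    - [-0.001,0,0.058,0,-1]
    - [-0.001,0,0.058,0,-1]
    - [-0.001,0,0.058,0,-1]
    - [-0.001,0,0.058,0,-1]
    - [-0.001,0,0.058,0,-1]
  squeeze: 40

```text
time: 35.15
eef_pos: [0.4546, -0.2803, 0.1098]
tcp_rot: [1.0, -0.003, 0.003, 0.002]
contact_force: [1.3, 0.1, 6.9]
opening: 0.195
finger_force: 39.3
```

```bash
python3 - <<'E'
from h import *
togo((.453,-.278),.106,-.3)
# clockwise path in tool axes (yaw~-.4): start angle 175 deg
s=ctrl.get_state()
def path(a0,a1,st):
    M=R.from_quat(s['tcp_rot'])
    p=lambda a:np.array([.046*np.cos(np.radians(a)),.046*np.sin(np.radians(a)),0])
    n=int(np.ceil(abs(a1-a0)/st)); 
    for a in np.linspace(a0,a1,n+1)[1:]: d=M.inv().apply(p(a)-p(a0)); print(round(a,1),d.round(4)[:2].tolist())
path(175,55,10);print();path(55,-65,10)
E
```

```text
35.15 tcp [ 0.4546 -0.2803  0.1098] yaw -0.4 q [-0.74  0.12  2.02  0.    0.99  0.83] open 0.195 ff 39.3376761674881 F [1.3 0.1 6.9] shift [-0.0016 -0.0023  0.0038] turn -0.1
165.0 [0.0013, -0.0079]
155.0 [0.004, -0.0155]
145.0 [0.008, -0.0224]
135.0 [0.0131, -0.0286]
125.0 [0.0192, -0.0338]
115.0 [0.0261, -0.0379]
105.0 [0.0336, -0.0407]
95.0 [0.0415, -0.0421]
85.0 [0.0495, -0.0422]
75.0 [0.0574, -0.0408]
65.0 [0.065, -0.0381]
55.0 [0.072, -0.0342]

45.0 [0.0062, 0.0051]
35.0 [0.0114, 0.0112]
25.0 [0.0154, 0.0181]
15.0 [0.0182, 0.0256]
5.0 [0.0197, 0.0335]
-5.0 [0.0197, 0.0416]
-15.0 [0.0184, 0.0495]
-25.0 [0.0157, 0.057]
-35.0 [0.0117, 0.064]
-45.0 [0.0066, 0.0702]
-55.0 [0.0005, 0.0754]
-65.0 [-0.0064, 0.0794]
```

send_rows:
  steps:
    - [0.0013,-0.008,-0.002,0,-1]
    - [0.004,-0.0155,-0.003,0,-1]
    - [0.008,-0.0225,-0.003,0,-1]
    - [0.013,-0.0285,-0.003,0,-1]
    - [0.019,-0.034,-0.003,0,-1]
    - [0.026,-0.038,-0.003,0,-1]
    - [0.0335,-0.0405,-0.003,0,-1]
    - [0.0415,-0.042,-0.003,0,-1]
    - [0.0495,-0.042,-0.003,0,-1]
    - [0.0575,-0.041,-0.003,0,-1]
    - [0.065,-0.038,-0.003,0,-1]
    - [0.072,-0.034,-0.003,0,-1]

```text
time: 36.35
eef_pos: [0.5258, -0.2427, 0.1099]
tcp_rot: [1.0, -0.004, -0.0, -0.003]
contact_force: [-1.5, 4.4, 4.3]
opening: 0.193
finger_force: 40.5
```

send_rows:
  steps:
    - [0.006,0.005,0,0,-1]
    - [0.0115,0.011,0,0,-1]
    - [0.0155,0.018,0,0,-1]
    - [0.018,0.0255,0,0,-1]
    - [0.0195,0.0335,0,0,-1]
    - [0.0195,0.0415,0,0,-1]
    - [0.0185,0.0495,0,0,-1]
    - [0.0155,0.057,0,0,-1]
    - [0.0115,0.064,0,0,-1]
    - [0.0065,0.07,0,0,-1]
    - [0.0005,0.0755,0,0,-1]
    - [-0.0065,0.0795,0,0,-1]

```text
time: 37.55
eef_pos: [0.5168, -0.3245, 0.1099]
tcp_rot: [1.0, -0.004, -0.001, -0.001]
contact_force: [1.9, 5.9, 4.6]
opening: 0.2
finger_force: 40.4
```

```bash
python3 - <<'E'
from h import *
s=ctrl.get_state();togo((.4546,-.2803),.11,-.4)
def path(a0,a1,st):
    M=R.from_quat(s['tcp_rot'])
    p=lambda a:np.array([.046*np.cos(np.radians(a)),.046*np.sin(np.radians(a)),0])
    n=int(np.ceil(abs(a1-a0)/st)); 
    for a in np.linspace(a0,a1,n+1)[1:]: d=M.inv().apply(p(a)-p(a0)); print(round(a,1),d.round(4)[:2].tolist())
path(-65,-122.5,10)
save('wrist','w19');save('top','t19'); a=cv2.imread('pics/w19.png')
cv2.imwrite('pics/w19c.png',np.hstack([cv2.resize(a,(400,300)),cv2.resize(cv2.imread('pics/t19.png')[160:280,310:400],(400,533))[:300]]))
E
```

```text
37.55 tcp [ 0.5168 -0.3245  0.1099] yaw -0.4 q [-0.73  0.28  1.83  0.    1.03  0.85] open 0.2 ff 40.43467998504639 F [1.9 5.9 4.6] shift [-0.0625 -0.0438  0.    ] turn -0.0
-74.6 [-0.0072, 0.0027]
-84.2 [-0.0147, 0.0042]
-93.8 [-0.0224, 0.0044]
-103.3 [-0.03, 0.0033]
-112.9 [-0.0373, 0.001]
-122.5 [-0.0442, -0.0026]
```

View pics/w19c.png

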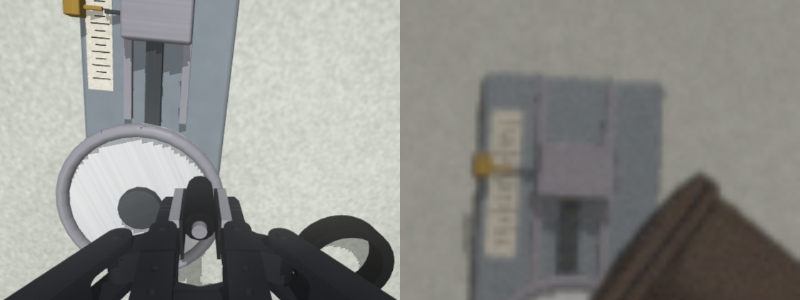

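The pointer is now just short of the tab (the tip and finger almost coincide in both views). I'll carry on clockwise past it.

send_rows:
  steps:
    - [-0.0072,0.0027,0,0,-1]
    - [-0.0147,0.0042,0,0,-1]
    - [-0.0224,0.0044,0,0,-1]
    - [-0.03,0.0033,0,0,-1]
    - [-0.0373,0.001,0,0,-1]
    - [-0.0442,-0.0026,0,0,-1]
    - [-0.049,-0.006,0,0,-1]
    - [-0.049,-0.006,0,0,-1]

```text
time: 38.45
eef_pos: [0.4696, -0.316, 0.1098]
tcp_rot: [1.0, -0.004, 0.002, -0.002]
contact_force: [7.5, 9.2, 2.5]
opening: 0.193
finger_force: 40.4
```

```bash
python3 - <<'E'
from h import *
s=ctrl.get_state();togo((.4546,-.2803),.11,-.4); np.save('pics/s20.npy',s,allow_pickle=True)
save('wrist','w20');save('top','t20'); a=cv2.imread('pics/w20.png')
print(proj('wrist',[.6363,-.2549,.032],s),proj('top',[.6363,-.2549,.032]))
cv2.imwrite('pics/w20c.png',np.hstack([cv2.resize(a[:100,60:260],(800,400),interpolation=cv2.INTER_CUBIC)[:,:400],cv2.resize(cv2.imread('pics/t20.png')[170:220,320:370],(400,400),interpolation=cv2.INTER_CUBIC)]))
E
```

```text
38.45 tcp [ 0.4696 -0.316   0.1098] yaw -0.5 q [-0.77  0.19  1.94  0.01  1.01  0.8 ] open 0.193 ff 40.37225425243378 F [7.5 9.2 2.5] shift [-0.0153 -0.0356 -0.0001] turn -0.1
[148.69912436 -95.51576217] [334.80366012 197.4060144 ]
```

View pics/w20c.png

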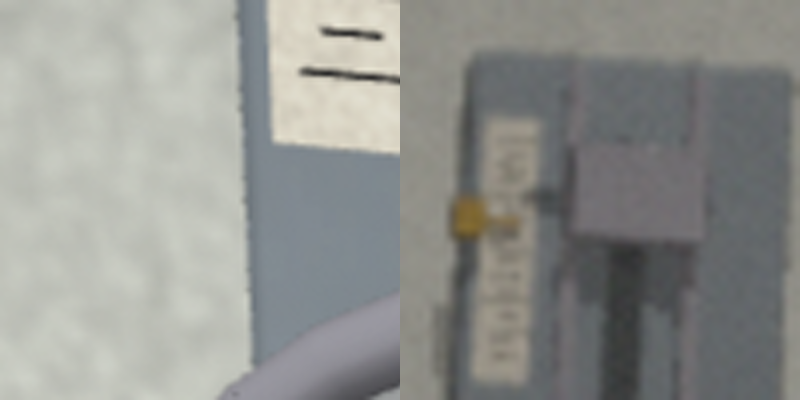

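The right half (8× top view) shows the pointer at about (545,198), beyond the tab finger at (505,222), so it is past by about 8 mm. I'll go a little further for margin, then measure carriage travel numerically by edge profile in the top camera.

send_rows:
  steps:
    - [-0.003,-0.0035,0,0,-1]
    - [-0.006,-0.0075,0,0,-1]
    - [-0.006,-0.0075,0,0,-1]
    - [-0.006,-0.0075,0,0,-1]

```text
time: 38.95
eef_pos: [0.464, -0.3098, 0.1099]
tcp_rot: [1.0, -0.004, 0.002, -0.001]
contact_force: [8.2, 6.4, 0.8]
opening: 0.193
finger_force: 40.1
```

```bash
cat >> h.py <<'E'
def prof(fn):
    """top camera brightness along the slide axis (unit frame x, mm) at carriage centre line"""
    g=cv2.cvtColor(cv2.imread(fn),cv2.COLOR_BGR2GRAY).astype(np.float32)
    s=np.load('pics/s17.npy',allow_pickle=True).item()
    A=ray('wrist',[(453*.7,142*.7)],.04,s)[0]   # front edge of carriage at start
    d=np.array([np.cos(np.radians(-5)),np.sin(np.radians(-5)),0]); n=np.array([-d[1],d[0],0])
    t=np.arange(-15,95,.5); v=np.zeros(len(t))
    for o in np.arange(-.010,.0101,.002):
        uv=np.array([proj('top',A+d*x/1000+n*o) for x in t],np.float32)
        v+=cv2.remap(g,uv[:,0].reshape(1,-1),uv[:,1].reshape(1,-1),cv2.INTER_LINEAR)[0]/11
    dv=cv2.GaussianBlur(v.reshape(1,-1),(0,0),4)[0]; gr=np.gradient(dv); i=np.argmin(gr)
    return t,dv,gr,t[i]
E
python3 - <<'E'
from h import *
save('top','t21')
togo((.5004,-.2843),.11,0)
for f in('top0','t19','t20','t21'):
    t,v,g,e=prof(f'pics/{f}.png'); print(f,e,v[::10].round().astype(int).tolist(), g.min().round(2))
E
```

```text
39.0 tcp [ 0.4639 -0.3098  0.1098] yaw -0.5 q [-0.77  0.17  1.97  0.01  1.    0.8 ] open 0.192 ff 40.12062191963196 F [8.3 6.5 0.8] shift [ 0.0362 -0.0258  0.0001] turn -0.5
top0 -0.5 [106, 105, 104, 99, 96, 97, 97, 97, 97, 97, 96, 96, 98, 98, 98, 98, 99, 98, 98, 100, 99, 105] -0.74Traceback (most recent call last):
  File "<stdin>", line 5, in <module>
  File "h.py", line 77, in prof
    uv=np.array([proj('top',A+d*x/1000+n*o) for x in t],np.float32)
                 ~~~~^^^^^^^^^^^^^^^^^^^^^^
  File "h.py", line 17, in proj
    K,T=campose(n,s); q=(np.linalg.inv(T)@np.r_[p,1])[:3]
        ~~~~~~~^^^^^
  File "h.py", line 7, in campose
    c=ctrl.calibration(n)
ValueError: time passes only in moves, steps and waits
```

```bash
sed -i "s/    c=ctrl.calibration(n)/    c=CAL(n)/" h.py; sed -i '3i import functools\nCAL=functools.lru_cache(None)(lambda n:ctrl.calibration(n))' h.py
python3 - <<'E'
from h import *
for f in('top0','t19','t20','t21'):
    t,v,g,e=prof(f'pics/{f}.png'); print(f,e, g.min().round(2),v[::10].round().astype(int).tolist())
E
```

```text
top0 -0.5 -0.74 [106, 105, 104, 99, 96, 97, 97, 97, 97, 97, 96, 96, 98, 98, 98, 98, 99, 98, 98, 100, 99, 105]
t19 -9.5 -0.72 [77, 73, 67, 67, 64, 66, 94, 111, 113, 112, 112, 112, 111, 109, 105, 105, 105, 105, 106, 106, 106, 111]
t20 61.5 -0.66 [77, 77, 77, 74, 69, 67, 66, 64, 77, 105, 112, 111, 111, 111, 111, 109, 104, 104, 105, 105, 105, 111]
t21 4.0 -0.76 [78, 77, 77, 77, 71, 67, 67, 64, 67, 95, 111, 111, 111, 111, 110, 109, 107, 104, 104, 105, 105, 111]
```

```bash
python3 - <<'E'
from h import *
for f in('t19','t20','t21'):
    t,v,g,e=prof(f'pics/{f}.png'); m=(t>40)&(t<85); i=np.where(m)[0][np.argmin(g[m])]; mb=(t>0)&(t<40); j=np.where(mb)[0][np.argmax(g[mb])]
    print(f,'front',t[i],g[i].round(2),'back',t[j],g[j].round(2))
# yellow tab finger in top frames & dark pointer
s=np.load('pics/s17.npy',allow_pickle=True).item()
h=cv2.cvtColor(cv2.imread('pics/w17.png'),cv2.COLOR_BGR2HSV)
im=cv2.imread('pics/w17.png')
m=(abs(h[:,:,0].astype(int)-20)<6)&(h[:,:,1]>110); yy,xx=np.mgrid[:420,:560]; m&=(xx>235)&(xx<280)&(yy<90)
d=np.array([np.cos(np.radians(-5)),np.sin(np.radians(-5))])
p=np.argwhere(m)[:,::-1]; f=p[p[:,0]>262]; print('finger px',f.mean(0),len(f),f[:,0].max()); P=ray('wrist',f,.032,s)[:,:2]; print('tab along', (P@d).mean())
mm=(im.max(2)<110); mm&=(xx>275)&(xx<283)&(yy>108)&(yy<122)
q=np.argwhere(mm)[:,::-1]; print('ptr px',q.mean(0),len(q)); Q=ray('wrist',q,.032,s)[:,:2]; print('ptr along',(Q@d).mean(), 'diff mm',((P@d).mean()-(Q@d).mean())*1000)
E
```

```text
t19 front 50.5 -0.49 back 14.0 3.53
t20 front 61.5 -0.66 back 26.5 3.21
t21 front 65.0 -0.46 back 29.0 3.43
finger px [267.13636364  56.36363636] 22 272
tab along 0.6565836249367566
ptr px [279.06382979 118.        ] 47
ptr along 0.6052650080879837 diff mm 51.318616848772926
```

```bash
cat >> h.py <<'E'
def path(a0,a1,n):
    M=R.from_quat(ctrl.get_state()['tcp_rot']); p=lambda a:np.array([.046*np.cos(np.radians(a)),.046*np.sin(np.radians(a)),0])
    for a in np.linspace(a0,a1,n+1)[1:]: print(round(a,1),M.inv().apply(p(a)-p(a0)).round(4)[:2].tolist())
E
python3 -c "
from h import *
path(-145,-61,10)"
```

```text
-136.6 [0.0043, 0.0052]
-128.2 [0.0093, 0.0097]
-119.8 [0.0149, 0.0134]
-111.4 [0.021, 0.0163]
-103.0 [0.0275, 0.0182]
-94.6 [0.0341, 0.0192]
-86.2 [0.0409, 0.0192]
-77.8 [0.0476, 0.0182]
-69.4 [0.054, 0.0162]
-61.0 [0.0601, 0.0134]
```

send_rows:
  steps:
    - [0.004,0.005,0,0,-1]
    - [0.009,0.0095,0,0,-1]
    - [0.015,0.0135,0,0,-1]
    - [0.021,0.0165,0,0,-1]
    - [0.0275,0.018,0,0,-1]
    - [0.034,0.019,0,0,-1]
    - [0.041,0.019,0,0,-1]
    - [0.0475,0.018,0,0,-1]
    - [0.054,0.016,0,0,-1]
    - [0.06,0.0135,0,0,-1]
    - [0.06,0.0135,0,0,-1]

```text
time: 40.1
eef_pos: [0.5207, -0.3231, 0.1097]
tcp_rot: [1.0, -0.003, -0.003, -0.002]
contact_force: [-2.8, 7.4, 8.2]
opening: 0.195
finger_force: 40.9
```

```bash
python3 - <<'E'
from h import *
save('top','t22'); s=ctrl.get_state(); togo((.5004,-.2843),.11,0); a=s['eef_pos'][:2]-[.5004,-.2843]; print(np.degrees(np.arctan2(a[1],a[0])),np.hypot(*a))
t,v,g,e=prof('pics/t22.png'); m=(t>40)&(t<85); i=np.where(m)[0][np.argmin(g[m])]; mb=(t>0)&(t<40); j=np.where(mb)[0][np.argmax(g[mb])]
print('front',t[i],'back',t[j])
E
```

```text
40.15 tcp [ 0.5206 -0.3231  0.1097] yaw -0.4 q [-0.72  0.29  1.82 -0.    1.03  0.86] open 0.193 ff 40.87818503379822 F [-2.9  7.   8.1] shift [-0.0205 -0.0387  0.    ] turn -0.4
-62.472698115706024 0.04378743567562222
front 52.5 back 18.5
```

```bash
python3 - <<'E'
from h import *
s=ctrl.get_state(); im=save('wrist','w22'); np.save('pics/s22.npy',s,allow_pickle=True)
e=np.array([.6363,-.2549,.032]); print('tab proj',proj('wrist',e,s).round(1))
h=cv2.cvtColor(im,cv2.COLOR_RGB2HSV); yy,xx=np.mgrid[:420,:560]
m=(abs(h[:,:,0].astype(int)-20)<6)&(h[:,:,1]>110)&(yy<80)&(xx<300)
p=np.argwhere(m); print(len(p),p.min(0) if len(p) else 0,p.max(0) if len(p) else 0)
print(im.max(2)[0:24:1,96:176:4])
E
```

```text
tab proj [146.   19.4]
1025 [ 0 92] [ 31 146]
[[163 165 170 170 163 104 148 220 215 218 222 224 220 210 204 207 152 151
  152 143]
 [163 166 169 171 162  82 141 221 218 220 224 224 219 214 221 220 152 151
  152 143]
 [163 166 170 170 162  75 114 223 221 222 224 225 220 216 219 221 164 151
  152 142]
 [163 166 170 170 163  76  85 223 225 224 224 225 222 220 219 222 170 151
  151 141]
 [163 166 170 171 164  77  75 222 226 226 225 224 224 224 221 223 170 150
  152 141]
 [163 166 170 170 164  76  74 218 222 227 224 223 225 225 223 224 169 152
  152 140]
 [163 166 170 171 165  76  74 205 219 224 191 220 224 223 223 225 168 152
  152 140]
 [163 165 171 170 166  75  75 199 216 222  99 136 180 220 223 225 169 152
  152 140]
 [163 165 170 170 166  75  75 199 217 221  88  46  90 124 223 220 169 152
  152 140]
 [163 165 170 169 167  74  74 199 218 221 202 195 128  67 147 169 156 152
  152 139]
 [163 164 170 170 167  74  74 187 218 223 223 222 205 198  82  99 102 114
  134 139]
 [162 165 169 170 167  74  74 185 219 224 221 224 222 222  75  77  76  82
   94 127]
 [162 165 169 170 167  75  75 183 
[... 286 characters left out ...]
  58  70
   78 122]
 [163 165 169 170 166  73 103 170 170 170 171 175 185 222 209 138  95  66
   54 120]
 [163 166 169 170 166  74 104 170 170 171 170 171 172 207 182 158 118 100
   97 128]
 [162 165 168 170 167  75 104 170 171 171 170 170 172 146 152 159 122 110
  110 138]
 [162 164 168 170 167  77  83 127 149 164 170 171 171  72  83 136 131 110
  110 139]
 [163 165 168 169 167  77  73 128 133 131 127 154 171 133  50 123 132 110
  110 132]
 [162 164 168 170 167  78  73 134 152 201 131 122 120 175 142 149 131 109
  110 130]
 [163 165 167 169 166  78  74 132 158 177 151 146 140 201 162 159 132 110
  110 130]
 [161 165 167 170 167  80  73 130 157 155 154 159 155 201 161 162 131 110
  111 131]]
```

```bash
cat >> h.py <<'E'
def gap(im,s):
    """pointer minus tab along slide, mm, from wrist image"""
    h=cv2.cvtColor(np.ascontiguousarray(im),cv2.COLOR_RGB2HSV); t=proj('wrist',[.6363,-.2549,.032],s)
    d=np.array([np.cos(np.radians(-5)),np.sin(np.radians(-5))]); yy,xx=np.mgrid[:420,:560]
    y=(abs(h[:,:,0].astype(int)-20)<7)&(h[:,:,1]>90)&(xx>t[0]-18)&(xx<t[0]+8)&(abs(yy-t[1])<12)
    mx=im.max(2); k=(mx<90)&(xx>t[0]+7)&(xx<t[0]+22)&(yy<t[1]+25)
    out=[]
    for m in(y,k):
        b=max(blobs(m,10),key=lambda b:b.sum()); uv=np.argwhere(b)[:,::-1]
        out.append((ray('wrist',uv,.032,s)[:,:2]@d*1000).mean()); print(b.sum(),uv.min(0),uv.max(0),round(out[-1],2))
    return out[1]-out[0]
E
python3 - <<'E'
from h import *
s=np.load('pics/s22.npy',allow_pickle=True).item(); im=cv2.imread('pics/w22.png')[:,:,::-1]
print(gap(im,s)); togo((0,0),0,0)
# axis direction check from the scale line normal: long line px
P=ray('wrist',[(138,7.4),(148,9.3)],.029,s)[:,:2]; v=P[1]-P[0]; print('scale line dir',np.degrees(np.arctan2(v[1],v[0])))
E
```

```text
111 [128  15] [147  21] 656.4
82 [153  10] [167  16] 659.6
3.2038144551543155
40.2 tcp [ 0.5206 -0.3232  0.1098] yaw -0.4 q [-0.72  0.29  1.82 -0.    1.03  0.86] open 0.196 ff 40.87574064731598 F [-3.3  7.9  8.4] shift [-0.522  -0.3194  0.1143] turn -0.4
scale line dir -100.1676719223192
```

The pointer is 3.2 mm past the tab, so it needs about 15° more anticlockwise.

send_rows:
  steps:
    - [0.004,-0.0025,0,0,-1]
    - [0.0075,-0.005,0,0,-1]
    - [0.01,-0.007,0,0,-1]
    - [0.01,-0.007,0,0,-1]
    - [0.01,-0.007,0,0,-1]

```text
time: 40.7
eef_pos: [0.5299, -0.3173, 0.1098]
tcp_rot: [1.0, -0.003, -0.004, -0.001]
contact_force: [-5.2, 4.9, 6.9]
opening: 0.197
finger_force: 40.8
```

```bash
python3 - <<'E'
from h import *
s=ctrl.get_state(); im=save('wrist','w23x'); print(gap(im,s)); togo((.5004,-.2843),.11,0); a=s['eef_pos'][:2]-[.5004,-.2843]; print(np.degrees(np.arctan2(a[1],a[0])),np.hypot(*a))
E
```

```text
100 [141  34] [159  40] 656.47
72 [166  36] [180  41] 656.86
0.39336327061130305
40.75 tcp [ 0.5299 -0.3173  0.1098] yaw -0.3 q [-0.7   0.3   1.81 -0.    1.04  0.88] open 0.198 ff 40.83279311656952 F [-4.9  5.2  8.3] shift [-0.0297 -0.0328  0.0001] turn -0.3
-48.16264908536823 0.044253481975772585
```

Gap is +0.4 mm. I'll relieve the radial load, release and rise.

send_rows:
  steps:
    - [-0.001,-0.001,0,0,-1]
    - [-0.001,-0.001,0,0,-0.5]
    - [-0.001,-0.001,0,0,-0.2]
    - [-0.001,-0.001,0,0,0.1]
    - [-0.001,-0.001,0,0,0.2]
    - [-0.001,-0.001,-0.02,0,0.2]
    - [-0.001,-0.001,-0.06,0,0.2]
    - [-0.001,-0.001,-0.1,0,0.5]
    - [-0.001,-0.001,-0.13,0,0.5]
    - [-0.001,-0.001,-0.13,0,0.5]
    - [-0.001,-0.001,-0.13,0,0.5]

```text
time: 41.85
eef_pos: [0.532, -0.3171, 0.2404]
tcp_rot: [1.0, -0.003, 0.0, 0.001]
contact_force: [0.6, -0.0, -0.6]
opening: 0.752
finger_force: 0.0
```

```bash
python3 - <<'E'
from h import *
s=ctrl.get_state(); im=save('wrist','w24'); print(s['eef_pos'],gap(im,s))
# crank top angle: grip top disc grey on black
g=im.max(2); c=np.array([.5004,-.2843])
for a in (-60,-54,-48,-42,-36): print(a,proj('wrist',[c[0]+.046*np.cos(np.radians(a)),c[1]+.046*np.sin(np.radians(a)),.126],s).round())
yy,xx=np.mgrid[:420,:560]
u=proj('wrist',[c[0]+.046*np.cos(np.radians(-48)),c[1]+.046*np.sin(np.radians(-48)),.11],s)
for b in blobs((g<70)&(np.hypot(xx-u[0],yy-u[1])<45),100):
    p=np.argwhere(b); print(b.sum(),p.min(0)[::-1],p.max(0)[::-1],p.mean(0)[::-1].round(1))
print(u)
E
```

```text
110 [188  53] [206  70] 656.75
27 [213  63] [223  65] 657.08
[ 0.53201079 -0.31714433  0.24035536] 0.3268610758257182
-60 [288. 221.]
-54 [284. 216.]
-48 [280. 211.]
-42 [275. 206.]
-36 [270. 202.]
575 [268 188] [291 225] [279.5 205. ]
[279.66375839 204.60851629]
```

```bash
python3 - <<'E'
from h import *
im=save('top','t25')
for p in ((.6198,.2926),(.6228,.192),(.6255,.092),(.6288,-.0066)):
    c,a,k=meas_can(im,None,proj('top',[*p,.1]),z=.112,n='top',thr=70); print(c.round(4),a.round(1),k)
print(ctrl.get_state()['contact_force'],ctrl.sign_off())
E
```

```text
[0.6187 0.2942] 30.5 [-3.8 -1.2]
[0.6217 0.194 ] 13.6 [-2.8 -1.2]
[0.6236 0.0932] 179.4 [-3.8 -3.1]
[ 0.6274 -0.0054] 30.0 [-3.1  0. ]
the job is handed in; nothing more can be done
[-0.28801146 -0.24388422  0.13278166] None
```

The job is handed in: all four canisters are turned to the stops on the four stations. The pointer went about 13 mm past the tab and was wound back anticlockwise to 0.3 mm past it, with the slack taken up on that return. I was given no verdict; these figures are from my own camera measurements.

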